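# Tip the lime tray, scoop the limes and weigh them

### The job

Weigh the limes: press the tray's ledge down until the tray is tipped fully to its stop and all three limes have rolled into a heap at the low end, then gather all three with the scoop, lift them clear of the tray and stand the loaded scoop level in the middle of the scale's pan. Never touch the limes with the hand, let none fall onto the table, and leave the glasses, bottle and other bar things where they stand.

Things in the scene. Friction and masses are not known exactly. Their poses are not given: they have to be found in the camera images.
- tray_ledge (a point): Middle of the top of the ledge, a plate 34 x 166 mm sticking out from the rim of the tray's low end. The tray, shallow aluminium, 300 x 158 mm inside, rocks on a level cross hinge midway along it, 80 mm above the table, on a black stand. Axes turn with the tray: x along it, out past the low end, y across, z out of the tray. The hinge axis is 170 mm back (-x) and 48 mm below (-z).
- tray_low (a point): Point on the tray's inner floor at the foot of the low-end wall, mid-width; axes as tray_ledge (z normal to the floor). The hinge axis is 150 mm back along -x, 4 mm below. Low-end and side walls stand 44 mm above the floor, the other end's wall 20 mm; all 4 mm thick.
- tray (a joint): Tip of the tray (rad): 0 level (start), 0.24 low end fully down on its stop. The hinge is stiff (0.35 N m friction): the tray stays where it is left. Pressing the ledge down takes about 3 to 5 N until the stop.
- scoop_grip (a point): Middle of the black straight handle bar of the steel scoop: 120 mm long (x), 16 mm wide (y), 24 mm high. It runs lengthwise above the bowl, from 62 mm behind this point to 58 mm ahead, 70 mm clear over the bowl's floor. x towards the open mouth, z up. 85 mm above the scoop's underside. Empty scoop 0.26 kg.
- scoop_bowl (a point): Centre of the scoop's inner floor, 3 mm above its flat underside; axes as scoop_grip. Lip edge of the mouth 79 mm ahead (+x) at underside level; 13 mm behind it a ridge 6 mm high keeps limes in. Back wall 77 mm behind, 45 mm high. 142 mm wide outside; sides 38 mm high, falling towards the mouth. The grip point is 15 mm behind, 82 mm above.
- scale_top (a point): Centre of the top face of the steel pan of the bench scale, 180 by 180 mm, 44 mm above the table, level and fixed. The small display panel is on its -x side.
- lime1: A green lime, slightly oval, 62 mm long (x) and 52 mm thick, about 80 g, rolls freely. Origin at its centre.
- lime2: A green lime, slightly oval, 62 mm long (x) and 52 mm thick, about 80 g, rolls freely. Origin at its centre.
- lime3: A green lime, slightly oval, 62 mm long (x) and 52 mm thick, about 80 g, rolls freely. Origin at its centre.
- beer_mug: Bystander, leave alone: glass beer mug, 86 mm across, 140 mm tall, standing on its origin.
- shaker: Bystander, leave alone: steel cocktail shaker, 88 mm across, 198 mm tall, standing on its origin.
- shot_glass: Bystander, leave alone: small glass, 50 mm across, 65 mm tall, standing on its origin.
- jigger: Bystander, leave alone: copper double-cone spirit measure, 48 mm across, 88 mm tall, standing on its origin.
- bottle: Bystander, leave alone: brown bottle, 72 mm across, 270 mm tall, standing on its origin.
- sugar_jar: Bystander, leave alone: glass jar with steel lid, 84 mm across, 110 mm tall, standing on its origin.
Not all that is in view belongs to the job. What is shaped like the part that bears scoop_grip but pink is not meant. What is shaped like the lime1 but purple is not meant.

How it is judged:
By the outcome, as a careful person would: the job done as asked, in the order asked, and still so for the second after the job is handed in, with the robot touching nothing.
It also fails if it takes over 72 s, if anything falls off the work surface, if the arm or the gripper's body presses on something with over 40 N, if the wrist force passes 120 N, or if a joint passes its speed limit or range.

### The arm

A 6-joint arm with a two-finger parallel gripper is mounted at the origin on the work surface. World frame = base frame: x ahead of the robot, y to its left, z up, the work surface at z = 0. Lengths are in m, angles in rad, forces in N, time in s.
With the tool pointing down it reaches from about 0.325 to 0.75 m from the base axis. Payload 7.6 kg.
Tool frame: the origin (TCP) lies at the centre of the arm's flange, where the gripper is bolted on; the fingertips stand 173 mm ahead of it and the grasp point (between the pads) lies ahead of it (arm.grasp_offset is the z of the grasp point in the tool frame, in m); z points along the fingers, y is the direction in which the jaws open and shut (so a half turn about z gives the same grasp; the last joint's range is limited). The gripper opens to 85 mm and grips with 20 to 120 N. Pads are 22 mm wide; open, the fingers measure 114 mm over their backs; the gripper's body (76 mm by 85 mm) begins 54 mm behind the grasp point. The pads swing forward as they close: fully open they stand 13 mm farther back than shut.
Start: joints at [-1.372, 0.052, 1.401, -0, 1.689, -0.07], TCP at [0.139, -0.506, 0.405] pointing down, gripper open.
Joint ranges: [-2.9, 2.9], [-0.91, 2.17], [0.12, 2.37], [-1.06, 4.2], [0.26, 2.73], [-2.93, 2.93]. Speed limits (rad/s): [2.57, 2.57, 3.01, 3.14, 3.14, 3.14].

### API

Orientations are given as a rotation vector (axis times angle).
In Python, from cell import arm, imaging, workorder gives the robot as it stands.
- The arm moves only by the tool play_rows, never from a script. Its arguments are lists of equal length, an entry for each row: "linear": the shift along the world's x, y, z in units of 40 cm (1.0 is 40 cm), a list of three; "rotation": the turn, a rotation vector about the world's x, y, z in units of 180 degrees (1.0 is 180 degrees), a list of three; "jaw": the closure, from 0 (fully open) to 1 (shut). In form: {"linear": [[dx, dy, dz], ...], "rotation": [[ax, ay, az], ...], "jaw": [jaw, ...]}. A call has 1 to 20 rows; each row is the pose to reach, as a shift and turn from the pose measured when the call began, turning the shorter way round; what a row does not reach only later rows make up. A row lasts 1/10 s, in which the tool goes at most 50 mm and 8.59 degrees, less where a joint would pass 70% of its speed; a pose out of reach is approached as far as the arm can. A call with a number of a shift or a turn outside -1 to 1 is refused whole. A call with a gripper value outside its range is refused whole. The fingers move at their own pace and stop on an object; "grip_force" is the grip in N (left out, the last holds). Time passes only in rows, so rows that repeat a pose let the fingers close. It gives the time, the measured TCP pose, the force and the opening at its end, in the units of the state.
- arm.get_state(): the state, without advancing time (a new reading comes with each control period).
- imaging.get_image(name): name is "scene" or "top"; returns a dict with "img" (420x560x3 uint8, red, green, blue), "depth" (420x560 float32, m along the optical axis (not along the pixel's ray), 0 where there is no reading), "K" (3x3 intrinsics, pixels), "R" (3x3) and "t" (3): a world point X has camera coordinates R X + t. Camera axes: x right, y down, z forward; pixel columns grow to the right and rows downward; lengths in m; the calibration is good to about 2 mm. A picture is of the moment at which its call begins.
- workorder.job_done(): hands the job in, once; it reports no verdict.
The state is a dict: "time": time; "joints": joint angles; "joint_velocities": joint speeds; "joint_torque": joint torques, N m; "ee_pos": TCP position; "tcp_rot": TCP orientation; "wrist_force": force on the tool from outside, world axes, zero at the start; "torque": the same for the moment, N m; "opening": finger opening in m.
Only numpy, scipy, OpenCV 4.12 (cv2) and the standard library are available. Lean on these libraries where they do the work, as an engineer would, in place of code of your own. Each camera call takes 0.05 s, during which the arm holds its last target.

## Working session

There is one attempt and no reset: what is moved stays moved. The work goes in short steps, Python scripts to look and compute and a tool call to move; the robot and the scene stay as the last step left them, time stands still between calls to the robot, and variables do not carry over. Pictures are saved under pics/ and viewed, and the job is handed in when it is done.

Besides the shell and the picture viewer there is one more tool, called after ">>>" by a JSON object that holds its "method" and its "body", one argument or row to a line. play_rows: Moves the arm, as the interface text tells. Shifts and turns lie within -1 to 1; 1 stands for 40 cm of shift or 180 degrees of turn. Its arguments: {"type":"object","properties":{"linear":{"type":"array"},"rotation":{"type":"array"},"jaw":{"type":"array"},"grip_force":{"type":"number"}},"required":["linear","rotation","jaw"]}

```bash
ls; mkdir -p pics; python3 - <<'E'
from cell import arm, imaging, workorder
import cv2, numpy as np
print(arm.get_state()); print(arm.grasp_offset)
for n in ("scene","top"):
    d=imaging.get_image(n); cv2.imwrite(f"pics/{n}0.png",d["img"][:,:,::-1]); np.savez(f"pics/{n}0.npz",**d)
    print(n,d["K"],d["R"],d["t"])
E
```

```text
pics
{'time': 0.0, 'joints': array([-1.37233017e+00,  5.28377148e-02,  1.40174173e+00,  1.87923391e-05,
        1.68860906e+00, -7.03180393e-02]), 'joint_velocities': array([-0.00018573,  0.00071756, -0.0019978 , -0.0003562 ,  0.00136   ,
        0.00100962]), 'joint_torque': array([-9.46594846e-04, -3.81662571e+01, -3.60189843e+01, -1.33506105e-04,
        6.19429848e-03, -3.04237275e-07]), 'ee_pos': array([ 0.1394273 , -0.50611389,  0.40386313]), 'tcp_rot': array([-3.11168494e+00, -4.20725323e-01,  1.31185080e-04]), 'wrist_force': array([-0.01226353,  0.1756975 , -0.7106627 ]), 'torque': array([0.02525838, 0.04768407, 0.02633407]), 'opening': 0.08536943810349662}
0.1547
scene [[395.41125247   0.         280.38581547]
 [  0.         395.41125247 209.77204598]
 [  0.           0.           1.        ]] [[ 0.87695554  0.48056277 -0.0029004 ]
 [ 0.34755416 -0.63837967 -0.68678781]
 [-0.33189621  0.60127433 -0.72685218]] [-0.44098863 -0.10037215  1.3149174 ]
top [[479.16411796   0.         274.45921286]
 [  0.         479.16411796 209.37610706]
 [  0.           0.           1.        ]] [[ 0.01956072 -0.9997843   0.00698023]
 [-0.99667939 -0.02005096 -0.07891866]
 [ 0.0790416  -0.00541334 -0.99685662]] [-0.04129526  0.5155906   1.32613069]
```

View pics/scene0.png

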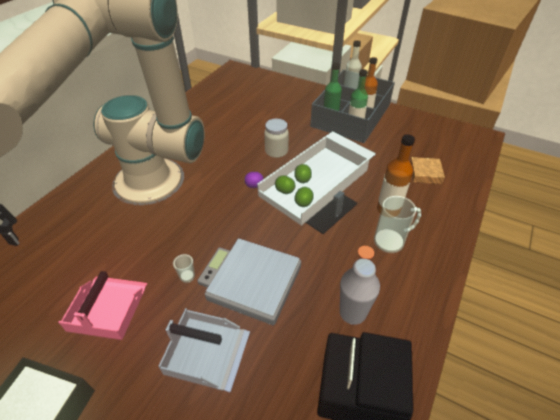

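View pics/top0.png

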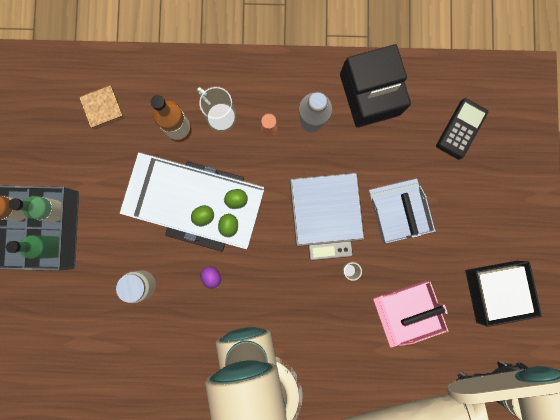

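```bash
python3 - <<'E'
import cv2, numpy as np
a=cv2.imread("pics/top0.png"); 
cv2.imwrite("pics/z1.png",cv2.resize(a[140:270,100:300],None,fx=4,fy=4,interpolation=cv2.INTER_CUBIC))
cv2.imwrite("pics/z2.png",cv2.resize(a[160:290,280:450],None,fx=4.4,fy=4.4,interpolation=cv2.INTER_CUBIC))
b=cv2.imread("pics/scene0.png")
cv2.imwrite("pics/z3.png",cv2.resize(b[120:240,230:400],None,fx=4.5,fy=4.5,interpolation=cv2.INTER_CUBIC))
cv2.imwrite("pics/z4.png",cv2.resize(b[230:400,150:310],None,fx=3.5,fy=3.5,interpolation=cv2.INTER_CUBIC))
E
```

```text
(no output)
```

View pics/z1.png

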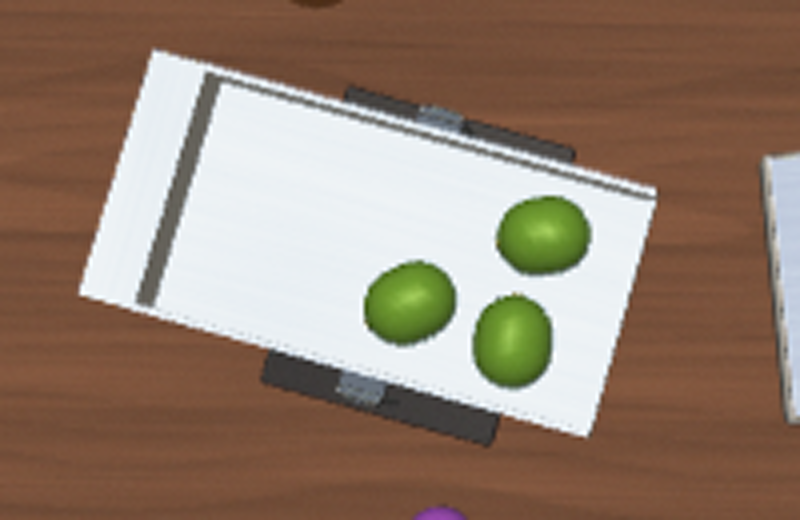

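View pics/z3.png

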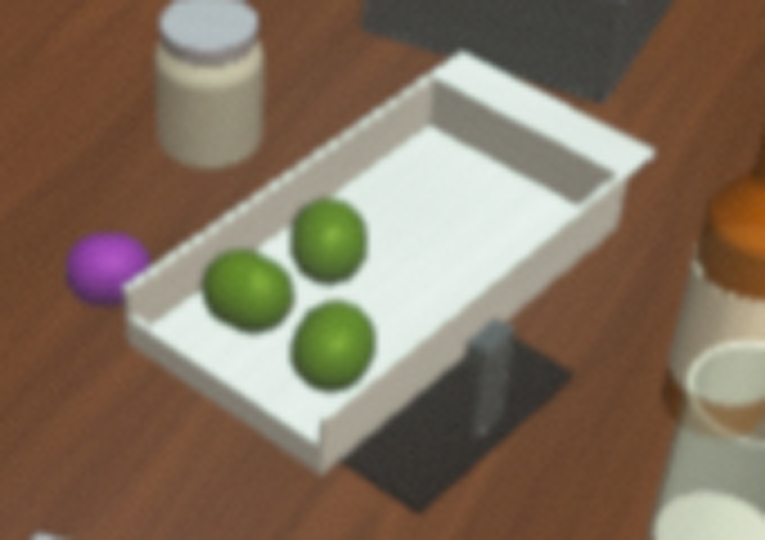

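View pics/z2.png

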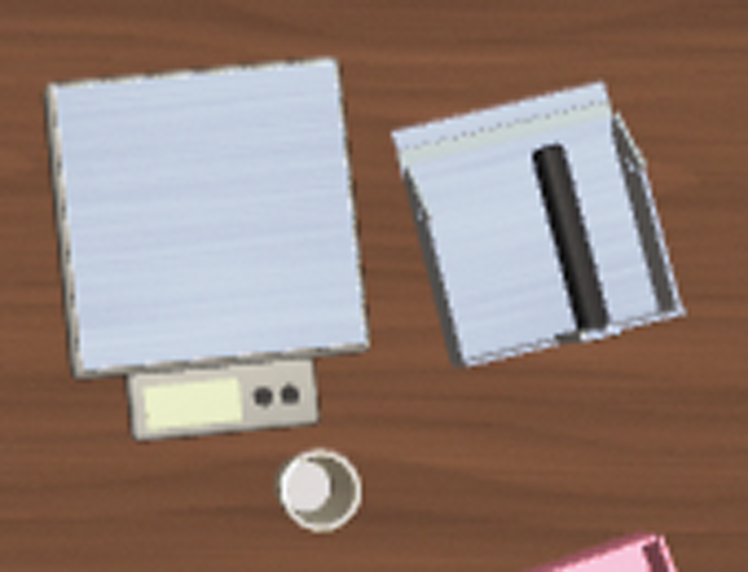

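View pics/z4.png

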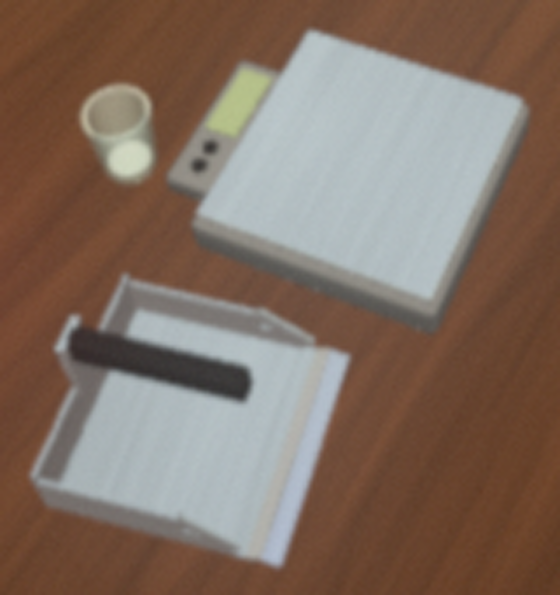

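```bash
cat > h.py <<'E'
import numpy as np, cv2
def load(n): return dict(np.load(f"pics/{n}.npz"))
def cloud(d):
    K,R,t=d["K"],d["R"],d["t"]; z=d["depth"].astype(float)
    v,u=np.mgrid[:z.shape[0],:z.shape[1]]
    c=np.stack([(u-K[0,2])/K[0,0]*z,(v-K[1,2])/K[1,1]*z,z],-1)
    X=(c-t)@R; X[z<=0]=np.nan; return X
def ray(d,u,v,h):
    K,R,t=d["K"],d["R"],d["t"]; r=R.T@np.array([(u-K[0,2])/K[0,0],(v-K[1,2])/K[1,1],1]); o=-R.T@t
    return o+r*(h-o[2])/r[2]
def proj(d,X):
    c=d["K"]@(d["R"]@np.asarray(X,float)+d["t"]); return c[:2]/c[2]
def rect(X,m):
    r=cv2.minAreaRect((X[m][:,:2]*1000).astype(np.float32)); return r, np.round(cv2.boxPoints(r),1).tolist()
E
python3 - <<'E'
from h import *
for n in ("top0","scene0"):
    d=load(n);X=cloud(d);Z=X[...,2]
    print(n,"table z",np.nanmedian(Z[150:160,285:290]) if n=="top0" else np.nanmedian(Z[300:310,100:110]), "missing",np.isnan(Z).mean())
    def reg(x0,x1,y0,y1,z0,z1): return (X[...,0]>x0)&(X[...,0]<x1)&(X[...,1]>y0)&(X[...,1]<y1)&(Z>z0)&(Z<z1)
    # approximate via top px
    hsv=cv2.cvtColor(d["img"],cv2.COLOR_RGB2HSV)
    g=((hsv[...,0]>30)&(hsv[...,0]<50)&(hsv[...,1]>130)&(hsv[...,2]>50)).astype(np.uint8)
    k,l,s,c=cv2.connectedComponentsWithStats(g)
    for i in range(1,k):
        if s[i,4]>80: print("green",c[i].round(1),s[i,4],np.nanmax(Z[l==i]).round(4),np.nanmedian(X[l==i],0).round(4))
d=load("top0")
for nm,u,v in [("ledge corners",138,154),("",121,213),("",153,158)]: print(nm,ray(d,u,v,.128))
X=cloud(d);
for nm,u,v in [("ledge",135,185),("floor",170,190),("pan",325,210),("scoopfl",395,215),("handle",409,212),("bottle",158,102),("mug",215,100),("sugar",130,288),("shaker",318,100),("shot",352,270),("crate",72,190)]: print(nm,X[v,u].round(4))
E
```

```text
top0 table z -0.0013695976127702867 missing 0.004102891156462585
green [235.5 198.2] 330 0.142 [0.5344 0.0713 0.1307]
green [201.8 215.1] 333 0.1409 [0.489  0.1557 0.1306]
green [227.6 224.8] 334 0.1416 [0.465  0.0885 0.1304]
scene0 table z 0.003143247877002958 missing 0.003983843537414966
green [302.9 172.3] 166 0.1377 [0.4981 0.1453 0.1289]
green [284.5 183.5] 206 0.1386 [0.4735 0.0794 0.1273]
green [303.9 195.9] 201 0.1377 [0.5434 0.0596 0.1287]
ledge corners [0.64526381 0.32763584 0.128     ]
 [0.49045832 0.36490105 0.128     ]
 [0.6355459  0.28823602 0.128     ]
ledge [0.5639 0.332  0.1278]
floor [0.558  0.2508 0.0823]
pan [ 0.5153 -0.1702  0.0474]
scoopfl [ 0.5086 -0.375   0.0027]
handle [ 0.5104 -0.3876  0.0977]
bottle [0.7419 0.2463 0.2686]
mug [0.8199 0.1424 0.0419]
sugar [0.298  0.3385 0.1105]
shaker [ 0.7775 -0.1331  0.1966]
shot [ 0.3507 -0.2525  0.0078]
crate [0.5568 0.5291 0.0443]
```

```bash
python3 - <<'E'
from h import *
for n in ("top0","scene0"):
    d=load(n);X=cloud(d);Z=X[...,2];x,y=X[...,0],X[...,1]
    hsv=cv2.cvtColor(d["img"],cv2.COLOR_RGB2HSV); V=hsv[...,2].astype(int);S=hsv[...,1]
    def big(m):
        m=cv2.morphologyEx(m.astype(np.uint8),cv2.MORPH_OPEN,np.ones((2,2)))
        k,l,s,c=cv2.connectedComponentsWithStats(m); i=1+np.argmax(s[1:,4]); return l==i
    def show(nm,m):
        r,b=rect(X,m); print(n,nm,m.sum(),"c",np.round(r[0],1),"sz",np.round(r[1],1),"ang",round(r[2],2),"z",np.nanmedian(Z[m]).round(4),"box",b)
    show("pan",big((Z>.036)&(Z<.056)&(x>.38)&(x<.64)&(y<-.06)&(y>-.29)&(S<70)))
    show("handle",big((Z>.075)&(Z<.115)&(x>.4)&(x<.62)&(y<-.3)&(y>-.5)&(V<90)))
    show("scoopfloor",big((Z>-.01)&(Z<.03)&(x>.4)&(x<.64)&(y<-.28)&(y>-.52)&(S<75)&(V>140)))
    show("scoopall",big((x>.4)&(x<.64)&(y<-.28)&(y>-.52)&((S<90)|(Z>.06))&(Z<.12)))
    show("ledge",big((Z>.12)&(Z<.14)&(x>.4)&(x<.7)&(y>.25)&(y<.42)&(S<60)))
    show("floor",big((Z>.075)&(Z<.095)&(x>.4)&(x<.7)&(y>.0)&(y<.42)&(S<60)))
    show("trayall",big((Z>.07)&(Z<.15)&(x>.38)&(x<.7)&(y>-.03)&(y<.42)&((V>150)|(S>130))))
    # pca of handle
    m=big((Z>.075)&(Z<.115)&(x>.4)&(x<.62)&(y<-.3)&(y>-.5)&(V<90)); P=X[m]
    print(np.mean(P,0),cv2.fitLine((P[:,:2]).astype(np.float32),2,0,.01,.01).ravel())
E
```

```text
top0 pan 4210 c [ 518.4 -179. ] sz [163.1 190.4] ang 10.76 z 0.0444 box [[420.5, -100.69999694824219], [456.0, -287.70001220703125], [616.2000122070312, -257.29998779296875], [580.7000122070312, -70.30000305175781]]
top0 handle 295 c [ 509.3 -404.7] sz [111.4  47.1] ang 16.0 z 0.097 box [[449.29998779296875, -397.3999938964844], [462.29998779296875, -442.6000061035156], [569.4000244140625, -411.8999938964844], [556.4000244140625, -366.70001220703125]]
top0 scoopfloor 2155 c [ 523.8 -390.3] sz [152.8 145.7] ang 15.79 z 0.0043 box [[430.5, -341.0], [470.1000061035156, -481.20001220703125], [617.2000122070312, -439.6000061035156], [577.5, -299.3999938964844]]
top0 scoopall 3025 c [ 521.3 -395.5] sz [168.1 149.1] ang 18.57 z 0.0053 box [[418.0, -351.6000061035156], [465.3999938964844, -493.0], [624.7000122070312, -439.5], [577.2999877929688, -298.1000061035156]]
top0 ledge 957 c [565.3 342.6] sz [ 74.9 172.7] ang 71.86 z 0.1277 box [[471.6000061035156, 333.8999938964844], [635.7000122070312, 280.1000061035156], [659.0, 351.29998779296875], [494.8999938964844, 405.1000061035156]]
top0 flo
[... 1214 characters left out ...]
 21.14 z 0.1273 box [[405.8999938964844, 406.6000061035156], [465.6000061035156, 252.39999389648438], [677.5999755859375, 334.3999938964844], [618.0, 488.6000061035156]]
scene0 floor 2166 c [524.9 169.8] sz [307.4 164.3] ang 75.39 z 0.0845 box [[406.70001220703125, 41.79999923706055], [565.7000122070312, 0.30000001192092896], [643.2000122070312, 297.79998779296875], [484.20001220703125, 339.20001220703125]]
scene0 trayall 4686 c [586.5 233. ] sz [489.8 161.4] ang 64.92 z 0.0952 box [[409.6000061035156, 45.400001525878906], [555.7999877929688, -23.0], [763.4000244140625, 420.5], [617.2000122070312, 489.0]]
[ 0.51032798 -0.39175185  0.08863848] [ 0.97197425  0.23508736  0.510328   -0.39175186]
```

```bash
python3 - <<'E'
from h import *
d=load("top0")
def q(zx,zy,o,s,h,dd=d): return ray(dd,o[0]+(zx+.5)/s-.5,o[1]+(zy+.5)/s-.5,h)
C=[q(*p,(100,140),4,.128) for p in [(153,50),(80,297),(590,437),(657,190)]]
for c in C: print(c.round(4))
print("lens",[np.linalg.norm(C[i]-C[(i+1)%4]).round(4) for i in range(4)])
ax=(C[0]+C[1]-C[2]-C[3])/2; a=np.arctan2(ax[1],ax[0]); print("axis",np.degrees(a),"side",np.degrees(np.arctan2(*(C[0]-C[1])[[1,0]]))); e=(C[0]+C[1])/2
u=ax/np.linalg.norm(ax); print("ledge mid",e-u*.017,"hinge",e-u*.187, "alt hinge",(C[2]+C[3])/2+u*.154)
# scene corners
s=load("scene0"); 
D=[q(*p,(230,120),4.5,.128,s) for p in [(655,153),(463,52),]]
print("scene ledge corners",D)
# pan corners top
P=[q(*p,(280,160),4.4,.044) for p in [(50,85),(335,58),(369,345),(77,375)]]
print("pan",[p.round(4) for p in P],[np.linalg.norm(P[i]-P[(i+1)%4]).round(4) for i in range(4)],np.mean(P,0))
P=[q(*p,(150,230),3.5,.044,s) for p in [(311,31),(527,103),(437,308),(196,215)]]
print("pan scene",[p.round(4) for p in P],[np.linalg.norm(P[i]-P[(i+1)%4]).round(4) for i in range(4)],np.mean(P,0))
# scoop: lip corners z=0(.001), back top corners z=.045
L=[q(*p,(280,160),4.4,.001) for p in [(391,132),(604,82)]]
B=[q(*p,(280,160),4.4,.045) for p in [(463,365),(684,314)]]
H=[q(*p,(280,160),4.4,.097) for p in [(549,150),(594,325)]]
print("lip",L,"back",B,"handle",H)
L=[q(*p,(150,230),3.5,.001,s) for p in [(350,350),(280,566)]]
B=[q(*p,(150,230),3.5,.045,s) for p in [(125,275),(35,478)]]
H=[q(*p,(150,230),3.5,.097,s) for p in [(80,338),(246,375)]]
print("scene lip",L,"back",B,"handle",H)
E
```

```text
[0.6502 0.3282 0.128 ]
[0.4881 0.3683 0.128 ]
[0.4047 0.0377 0.128 ]
[ 0.5651 -0.0019  0.128 ]
lens [np.float64(0.167), np.float64(0.341), np.float64(0.1653), np.float64(0.3408)]
axis 75.68969936725544 side -13.919582291245767
ledge mid [0.56496113 0.33177942 0.128     ] hinge [0.52294168 0.1670543  0.128     ] alt hinge [0.5229613  0.16713119 0.128     ]
scene ledge corners [array([0.65234915, 0.32775132, 0.128     ]), array([0.49201367, 0.37228549, 0.128     ])]
pan [array([ 0.6001, -0.0751,  0.044 ]), array([ 0.621, -0.255,  0.044]), array([ 0.4403, -0.2774,  0.044 ]), array([ 0.418, -0.095,  0.044])] [np.float64(0.1811), np.float64(0.1821), np.float64(0.1837), np.float64(0.1832)] [ 0.51987501 -0.17563829  0.044     ]
pan scene [array([ 0.425 , -0.0965,  0.044 ]), array([ 0.6047, -0.0776,  0.044 ]), array([ 0.6278, -0.2562,  0.044 ]), array([ 0.4446, -0.275 ,  0.044 ])] [np.float64(0.1807), np.float64(0.1801), np.float64(0.1841), np.float64(0.1795)] [ 0.5255207  -0.17631248  0.044     ]
lip [array([ 0.58005074, -0.29932857,  0.001     ]), array([ 0.61574182, -0.43839428,  0.001     ])] back [array([ 0.42897235, -0.33605026,  0.045     ]), array([ 0.46356664, -0.47462269,  0.045     ])] handle [array([ 0.55904596, -0.37566307,  0.097     ]), array([ 0.45376186, -0.40256439,  0.097     ])]
scene lip [array([ 0.57916739, -0.29232194,  0.001     ]), array([ 0.61621323, -0.43355451,  0.001     ])] back [array([ 0.4306798 , -0.33655105,  0.045     ]), array([ 0.4686529 , -0.47263259,  0.045     ])] handle [array([ 0.45979684, -0.40310013,  0.097     ]), array([ 0.56298685, -0.37405034,  0.097     ])]
```

>>> {"method": "play_rows", "body": {
  "linear": [
    [0.778,0.965,0],
    [0.778,0.965,0],
    [0.778,0.965,0],
    [0.778,0.965,0],
    [0.778,0.965,0],
    [0.778,0.965,0],
    [0.778,0.965,0],
    [0.778,0.965,0],
    [0.778,0.965,0],
    [0.778,0.965,0],
    [0.778,0.965,0],
    [0.778,0.965,0]
  ],
  "rotation": [
    [0,0,0.168],
    [0,0,0.168],
    [0,0,0.168],
    [0,0,0.168],
    [0,0,0.168],
    [0,0,0.168],
    [0,0,0.168],
    [0,0,0.168],
    [0,0,0.168],
    [0,0,0.168],
    [0,0,0.168],
    [0,0,0.168]
  ],
  "jaw": [1,1,1,1,1,1,1,1,1,1,1,1]
}}

```text
time: 1.3
ee_pos: [0.451, -0.1194, 0.4034]
tcp_rot: [-2.892, -1.221, 0.003]
wrist_force: [-1.6, -0.8, 0.6]
opening: 0.0
```

>>> {"method": "play_rows", "body": {
  "linear": [
    [0.25,0.975,0],
    [0.25,0.975,0],
    [0.25,0.975,0],
    [0.25,0.975,0],
    [0.25,0.975,0],
    [0.25,0.975,0],
    [0.25,0.975,0],
    [0.25,0.975,0],
    [0.25,0.975,0],
    [0.25,0.975,0]
  ],
  "rotation": [
    [0,0,0.167],
    [0,0,0.167],
    [0,0,0.167],
    [0,0,0.167],
    [0,0,0.167],
    [0,0,0.167],
    [0,0,0.167],
    [0,0,0.167],
    [0,0,0.167],
    [0,0,0.167]
  ],
  "jaw": [1,1,1,1,1,1,1,1,1,1]
}}

```text
time: 2.3
ee_pos: [0.5514, 0.2702, 0.4024]
tcp_rot: [-2.477, -1.93, 0.006]
wrist_force: [0.2, -0.7, -0.5]
opening: -0.0002
```

>>> {"method": "play_rows", "body": {
  "linear": [
    [0.039,0.162,-0.05],
    [0.039,0.162,-0.15],
    [0.039,0.162,-0.21],
    [0.039,0.162,-0.23],
    [0.039,0.162,-0.238],
    [0.039,0.162,-0.238]
  ],
  "rotation": [
    [0,0,0],
    [0,0,0],
    [0,0,0],
    [0,0,0],
    [0,0,0],
    [0,0,0]
  ],
  "jaw": [1,1,1,1,1,1]
}}

```text
time: 2.9
ee_pos: [0.5676, 0.3336, 0.3093]
tcp_rot: [-2.48, -1.928, 0.002]
wrist_force: [0.2, -0.3, -0.0]
opening: -0.0002
```

```bash
python3 - <<'E'
from cell import imaging
import cv2
for n in ("scene","top"):
    d=imaging.get_image(n); a=d["img"][:,:,::-1]
    a=a[90:240,230:400] if n=="scene" else a[130:290,90:300]
    cv2.imwrite(f"pics/{n}1.png",cv2.resize(a,None,fx=2.3 if n=="scene" else 1.9,fy=2.3 if n=="scene" else 1.9,interpolation=cv2.INTER_CUBIC))
E
python3 -c "
import cv2,numpy as np
a=cv2.imread('pics/scene1.png');b=cv2.imread('pics/top1.png')
h=max(a.shape[0],b.shape[0]);o=np.zeros((h,a.shape[1]+b.shape[1],3),np.uint8);o[:a.shape[0],:a.shape[1]]=a;o[:b.shape[0],a.shape[1]:]=b;cv2.imwrite('pics/p1.png',o);print(o.shape)"
```

```text
(345, 790, 3)
```

View pics/p1.png

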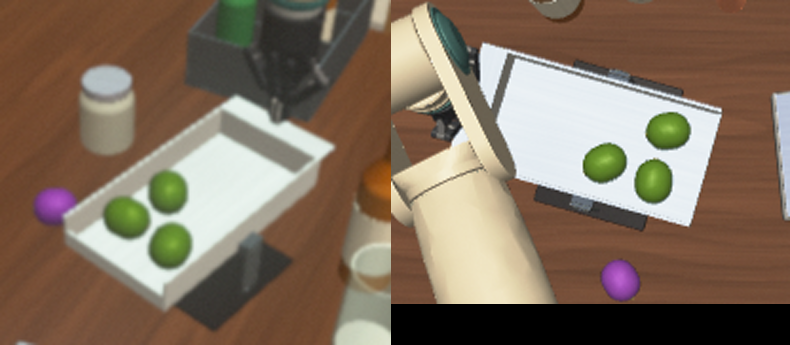

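>>> {"method": "play_rows", "body": {
  "linear": [
    [0.0,0.0,-0.01],
    [0.0,0.001,-0.02],
    [0.0,0.002,-0.03],
    [0.0,0.004,-0.04],
    [0.001,0.006,-0.05],
    [0.001,0.008,-0.06],
    [0.002,0.01,-0.07],
    [0.002,0.012,-0.08],
    [0.003,0.013,-0.09],
    [0.003,0.014,-0.1],
    [0.004,0.015,-0.11],
    [0.004,0.016,-0.115]
  ],
  "rotation": [
    [0,0,0],
    [0,0,0],
    [0,0,0],
    [0,0,0],
    [0,0,0],
    [0,0,0],
    [0,0,0],
    [0,0,0],
    [0,0,0],
    [0,0,0],
    [0,0,0],
    [0,0,0]
  ],
  "jaw": [1,1,1,1,1,1,1,1,1,1,1,1]
}}

```text
time: 4.2
ee_pos: [0.5689, 0.3405, 0.2628]
tcp_rot: [-2.479, -1.928, 0.003]
wrist_force: [0.5, -0.2, 0.9]
opening: 0.0
```

>>> {"method": "play_rows", "body": {
  "linear": [
    [0.0,0.0,-0.005],
    [0.0,0.0,-0.01],
    [0.0,0.0,-0.01]
  ],
  "rotation": [
    [0,0,0],
    [0,0,0],
    [0,0,0]
  ],
  "jaw": [1,1,1]
}}

```text
time: 4.5
ee_pos: [0.569, 0.3405, 0.2612]
tcp_rot: [-2.479, -1.929, 0.0]
wrist_force: [-4.1, -0.7, 11.0]
opening: 0.0001
```

```bash
cat >> h.py <<'E'
def snap(tag,cs=(90,240,230,400),ct=(130,290,90,300)):
    from cell import imaging
    out=[]
    for n,c in (("scene",cs),("top",ct)):
        d=imaging.get_image(n); np.savez(f"pics/{n}{tag}.npz",**d); a=d["img"][c[0]:c[1],c[2]:c[3],::-1]
        f=395/a.shape[1]; out.append(cv2.resize(a,None,fx=f,fy=f,interpolation=cv2.INTER_CUBIC))
    h=max(o.shape[0] for o in out)
    out=[cv2.copyMakeBorder(o,0,h-o.shape[0],0,0,cv2.BORDER_CONSTANT) for o in out]
    o=np.hstack(out); s=min(1,600/o.shape[0]); cv2.imwrite(f"pics/p{tag}.png",cv2.resize(o,None,fx=s,fy=s))
E
python3 -c "from h import *; snap('2')"
```

```text
(no output)
```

View pics/p2.png

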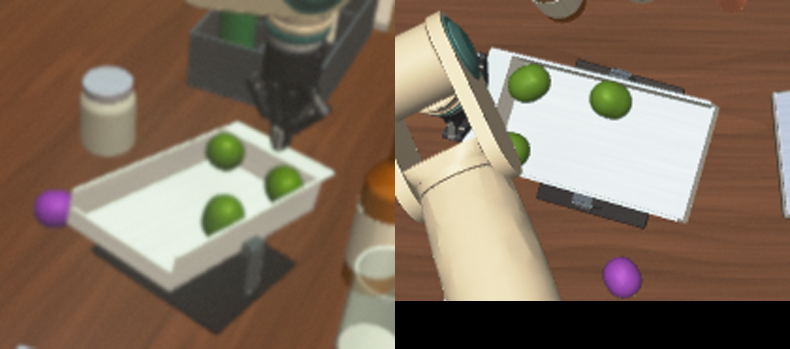

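>>> {"method": "play_rows", "body": {
  "linear": [
    [0,0,-0.003],
    [0,0,-0.003],
    [0,0,-0.003],
    [0,0,-0.003],
    [0,0,-0.003],
    [0,0,-0.003],
    [0,0,-0.003],
    [0,0,-0.003],
    [0,0,-0.003],
    [0,0,-0.003]
  ],
  "rotation": [
    [0,0,0],
    [0,0,0],
    [0,0,0],
    [0,0,0],
    [0,0,0],
    [0,0,0],
    [0,0,0],
    [0,0,0],
    [0,0,0],
    [0,0,0]
  ],
  "jaw": [1,1,1,1,1,1,1,1,1,1]
}}

```text
time: 5.6
ee_pos: [0.569, 0.3405, 0.2612]
tcp_rot: [-2.479, -1.929, -0.001]
wrist_force: [-2.0, -0.2, 6.6]
opening: -0.0001
```

```bash
python3 -c "from h import *; snap('3')"
```

```text
(no output)
```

View pics/p3.png

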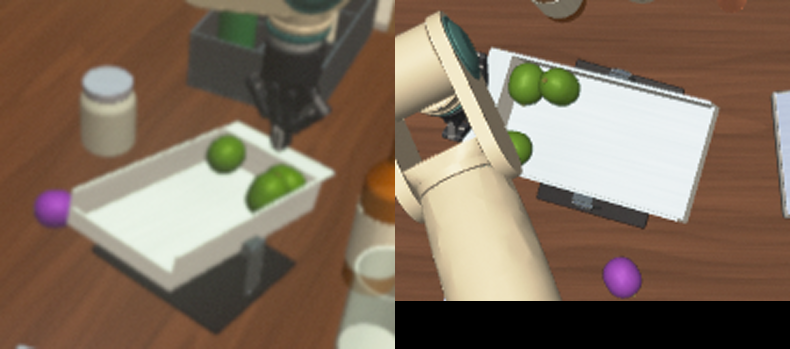

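>>> {"method": "play_rows", "body": {
  "linear": [
    [0,0,0.12],
    [0,0,0.25],
    [0,0,0.35],
    [-0.05,-0.12,0.35],
    [-0.08,-0.24,0.35],
    [-0.1,-0.98,0.35],
    [-0.1,-0.98,0.35],
    [-0.1,-0.98,0.35],
    [-0.1,-0.98,0.35],
    [-0.1,-0.98,0.35],
    [-0.1,-0.98,0.35],
    [-0.1,-0.98,0.35],
    [-0.1,-0.98,0.35]
  ],
  "rotation": [
    [0,0,0],
    [0,0,0],
    [0,0,0],
    [0,0,0],
    [0,0,0],
    [0,0,-0.17],
    [0,0,-0.17],
    [0,0,-0.17],
    [0,0,-0.17],
    [0,0,-0.17],
    [0,0,-0.17],
    [0,0,-0.17],
    [0,0,-0.17]
  ],
  "jaw": [1,1,1,0.5,0,0,0,0,0,0,0,0,0]
}}

```text
time: 7.0
ee_pos: [0.5288, -0.0525, 0.4008]
tcp_rot: [-2.901, -1.202, 0.0]
wrist_force: [-0.9, 0.1, -0.2]
opening: 0.0853
```

```bash
python3 -c "from h import *; snap('4')"
```

```text
(no output)
```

View pics/p4.png

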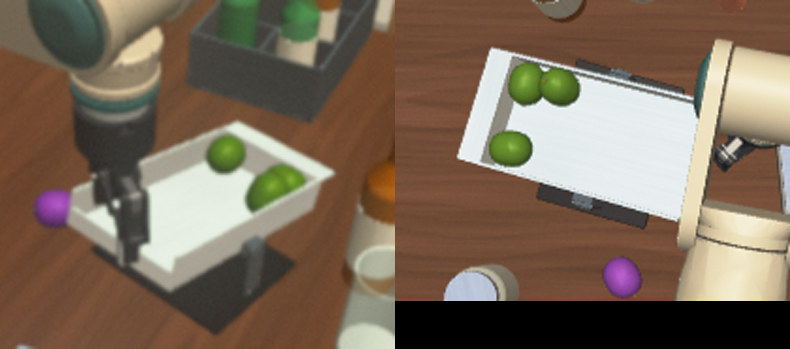

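>>> {"method": "play_rows", "body": {
  "linear": [
    [-0.051,-0.841,0],
    [-0.051,-0.841,0],
    [-0.051,-0.841,0],
    [-0.051,-0.841,0],
    [-0.051,-0.841,-0.1],
    [-0.051,-0.841,-0.15],
    [-0.051,-0.841,-0.177],
    [-0.051,-0.841,-0.177],
    [-0.051,-0.841,-0.177],
    [-0.051,-0.841,-0.177]
  ],
  "rotation": [
    [0,0,-0.17],
    [0,0,-0.17],
    [0,0,-0.17],
    [0,0,-0.17],
    [0,0,-0.17],
    [0,0,-0.17],
    [0,0,-0.17],
    [0,0,-0.17],
    [0,0,-0.17],
    [0,0,-0.17]
  ],
  "jaw": [0,0,0,0,0,0,0,0,0,0]
}}

```text
time: 8.1
ee_pos: [0.5097, -0.3855, 0.3315]
tcp_rot: [3.115, 0.403, 0.003]
wrist_force: [0.8, -0.0, -0.2]
opening: 0.0852
```

```bash
python3 -c "from h import *; snap('5',cs=(200,420,100,350),ct=(130,290,280,480))"
```

```text
(no output)
```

View pics/p5.png

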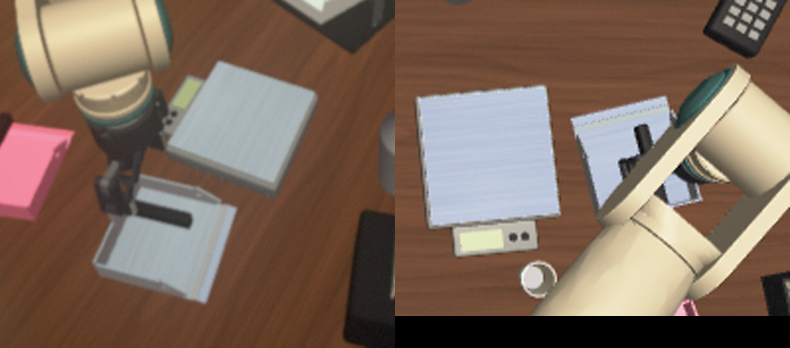

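>>> {"method": "play_rows", "body": {
  "linear": [
    [-0.003,-0.008,-0.05],
    [-0.003,-0.008,-0.12],
    [-0.003,-0.008,-0.18],
    [-0.003,-0.008,-0.21],
    [-0.003,-0.008,-0.219],
    [-0.003,-0.008,-0.219],
    [-0.003,-0.008,-0.219],
    [-0.003,-0.008,-0.219],
    [-0.003,-0.008,-0.219],
    [-0.003,-0.008,-0.219],
    [-0.003,-0.008,-0.219],
    [-0.003,-0.008,-0.219],
    [-0.003,-0.008,-0.219]
  ],
  "rotation": [
    [0,0,-0.002],
    [0,0,-0.002],
    [0,0,-0.002],
    [0,0,-0.002],
    [0,0,-0.002],
    [0,0,-0.002],
    [0,0,-0.002],
    [0,0,-0.002],
    [0,0,-0.002],
    [0,0,-0.002],
    [0,0,-0.002],
    [0,0,-0.002],
    [0,0,-0.002]
  ],
  "jaw": [0,0,0,0,0,0.5,0.8,1,1,1,1,1,1],
  "grip_force": 80
}}

```text
time: 9.5
ee_pos: [0.5085, -0.3889, 0.2453]
tcp_rot: [3.114, 0.393, 0.005]
wrist_force: [1.0, -2.1, 4.6]
opening: 0.0146
```

>>> {"method": "play_rows", "body": {
  "linear": [
    [0,0,0.03],
    [0,0,0.1],
    [0,0,0.2],
    [0,0,0.3],
    [0,0,0.42],
    [0,0,0.42],
    [0,0,0.42]
  ],
  "rotation": [
    [0,0,0],
    [0,0,0],
    [0,0,0],
    [0,0,0],
    [0,0,0],
    [0,0,0],
    [0,0,0]
  ],
  "jaw": [1,1,1,1,1,1,1]
}}

```text
time: 10.2
ee_pos: [0.5084, -0.3887, 0.4144]
tcp_rot: [3.113, 0.393, 0.007]
wrist_force: [-0.4, 0.9, -4.2]
opening: 0.0147
```

```bash
python3 -c "from h import *; snap('6',cs=(120,420,60,370),ct=(100,290,280,480))"
```

```text
(no output)
```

View pics/p6.png

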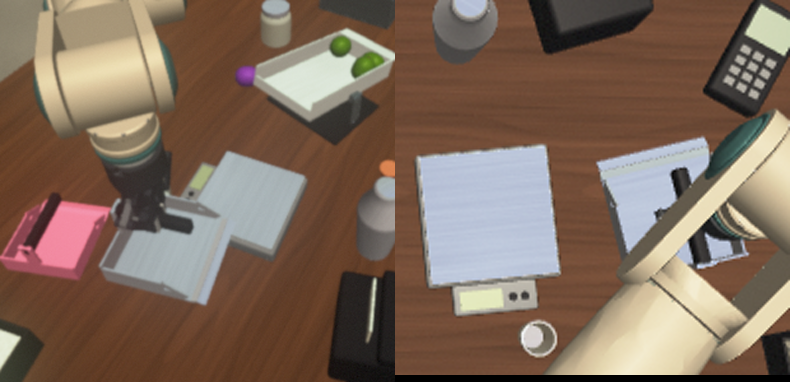

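```bash
cat > sc.py <<'E'
from h import *
def floorfit(tag,tcp,yaw,off,n="scene"):
    d=load(n+tag); X=cloud(d); hsv=cv2.cvtColor(d["img"],cv2.COLOR_RGB2HSV)
    c=np.array(tcp); a=np.radians(yaw); u=np.array([np.cos(a),np.sin(a)]);v=np.array([-u[1],u[0]])
    r=X[...,:2]-c[:2]; s=r@u-.015; w=r@v; z=X[...,2]-(c[2]-off)
    m=(abs(s)<.09)&(abs(w)<.062)&(abs(z-.005)<.02)&(hsv[...,1]<80)
    A=np.c_[s[m],w[m],np.ones(m.sum())]; 
    p,*_=np.linalg.lstsq(A,z[m],rcond=None); res=z[m]-A@p; k=abs(res)<.006
    p,*_=np.linalg.lstsq(A[k],z[m][k],rcond=None)
    print(n,m.sum(),k.sum(),"pitch slope,roll slope,z0",p.round(4),"s range",s[m].min(),s[m].max())
E
python3 - <<'E'
from sc import *
floorfit("6",[.5084,-.3887,.4144],14.4,.2453)
floorfit("6",[.5084,-.3887,.4144],14.4,.2453,"top")
s=load("scene6");
H=.4144-.2453
# lip corners in scene p6: crop origin (60,120), scale 395/310
f=395/310
# find pixel predicted for lip corners
a=np.radians(14.4);u=np.array([np.cos(a),np.sin(a),0]);v=np.array([-u[1],u[0],0]);g=np.array([.5084,-.3887,H])
for n,t in (("scene",(60,120,f)),("top",(280,100,395/200))):
    d=load(n+"6"); im=d["img"][:,:,::-1].copy()
    for p in [g+.094*u+.071*v,g+.094*u-.071*v,g-.064*u+.071*v+[0,0,.045],g-.064*u-.071*v+[0,0,.045],g+.058*u+[0,0,.097]]:
        q=proj(d,p); cv2.circle(im,tuple(int(x) for x in q.round()),1,(0,0,255),-1)
    c=im[230:370,100:260] if n=="scene" else im[150:270,370:480]
    cv2.imwrite(f"pics/o6{n}.png",cv2.resize(c,None,fx=4,fy=4))
E
```

```text
scene 3712 3603 pitch slope,roll slope,z0 [ 0.0061 -0.0047  0.0032] s range -0.07605008595647865 0.07898637216027117
top 1561 1529 pitch slope,roll slope,z0 [ 0.0083 -0.0069  0.0016] s range -0.07707232362299002 0.07667470078868954
```

View pics/o6scene.png

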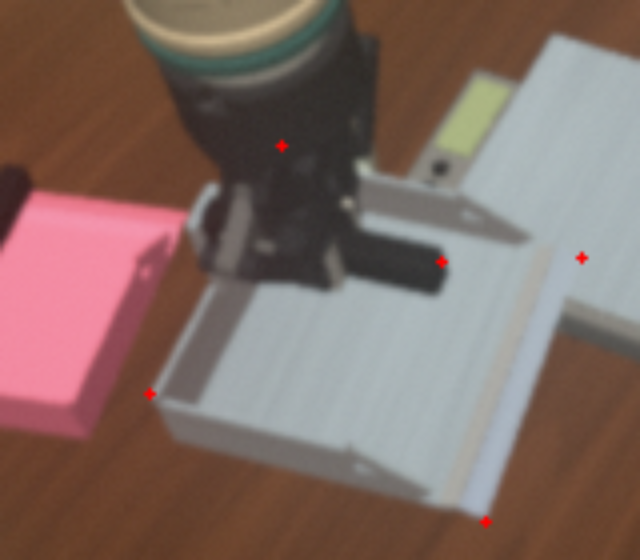

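View pics/o6top.png

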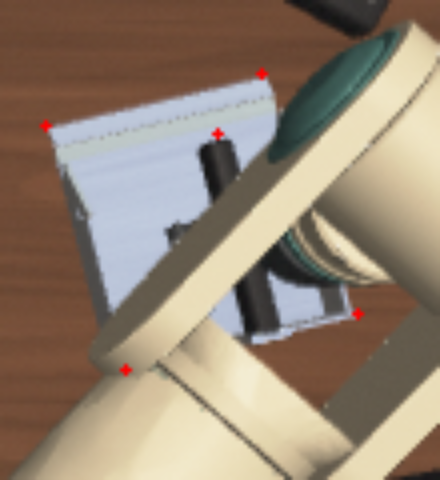

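```bash
cat > tr.py <<'E'
from h import *
def frame(yaw=75.85,th=.24,H=(.524,.1675,.08)):
    a=np.radians(yaw); uh=np.array([np.cos(a),np.sin(a),0]); zz=np.array([0,0,1.])
    e=uh*np.cos(th)-zz*np.sin(th); n=uh*np.sin(th)+zz*np.cos(th); y=np.cross(n,e)
    return np.array(H),e,y,n
def limes(tag):
    H,e,y,n=frame()
    for nm in ("top","scene"):
        d=load(nm+tag);X=cloud(d);hsv=cv2.cvtColor(d["img"],cv2.COLOR_RGB2HSV)
        L=(X-H)@np.stack([e,y,n]).T*1000
        m=(hsv[...,1]<60)&(abs(L[...,0])<145)&(abs(L[...,1])<70)&(abs(L[...,2]-4)<15)
        A=np.c_[L[m][:,:2],np.ones(m.sum())];p,*_=np.linalg.lstsq(A,L[m][:,2],rcond=None);print(nm,"floor",m.sum(),p.round(4))
        g=((hsv[...,0]>28)&(hsv[...,0]<52)&(hsv[...,1]>120)&(hsv[...,2]>40)&(abs(L[...,1])<100)&(abs(L[...,0])<200)&(L[...,2]>0)&(L[...,2]<150)).astype(np.uint8)
        # split by distance transform
        D=cv2.distanceTransform(g,cv2.DIST_L2,5); k,l,s,c=cv2.connectedComponentsWithStats((D>0.55*D.max()).astype(np.uint8))
        for i in range(1,k):
            q=c[i]; o=-d["R"].T@d["t"]; r=d["R"].T@np.array([(q[0]-d["K"][0,2])/d["K"][0,0],(q[1]-d["K"][1,2])/d["K"][1,1],1])
            # centre on plane 30mm above hinge axis plane
            t_=(30e-3-(o-H)@n)/(r@n); P=o+r*t_
            print(nm,"lime px",q.round(1),"tray s,y (mm)",((P-H)@e*1000).round(1),((P-H)@y*1000).round(1))
E
python3 -c "
from tr import *
limes('6')"
```

```text
top floor 4512 [-6.0000e-04  1.6000e-03  4.4048e+00]
top lime px [159.4 173.5] tray s,y (mm) 126.3 -48.2
top lime px [177.6 175.9] tray s,y (mm) 72.9 -53.8
top lime px [150.8 208.4] tray s,y (mm) 121.6 48.6
scene floor 1569 [2.3000e-03 1.1000e-03 5.2946e+00]
scene lime px [327.  155.3] tray s,y (mm) 129.2 52.5
scene lime px [347.7 168.9] tray s,y (mm) 116.7 -37.9
```

```bash
cat > go.py <<'E'
import numpy as np
from scipy.spatial.transform import Rotation as Ro
from tr import frame
OFF=.2453; LIP=.093
def target(lip_s,lip_n,pitch,lat=0,yaw=75.85):
    """lip_s, lip_n: lip position in tray frame (mm; floor n=4). returns TCP pos,R"""
    H,e,y,n=frame(); _,xs,ys,zs=frame(yaw=yaw,th=pitch)
    L=H+e*lip_s/1e3+n*lip_n/1e3+y*lat/1e3
    R=np.stack([xs,-ys,-zs],1)
    return L-LIP*xs+OFF*zs,R
def flat(p,yaw,pitch=0):
    _,xs,ys,zs=frame(yaw=yaw,th=pitch); return np.array(p),np.stack([xs,-ys,-zs],1)
def delta(P,R,st=None):
    from cell import arm
    st=st or arm.get_state(); R0=Ro.from_rotvec(st["tcp_rot"])
    d=(P-st["ee_pos"])/.4; q=(Ro.from_matrix(R)*R0.inv()).as_rotvec()/np.pi
    print("lin",d.round(4).tolist(),"rot",q.round(4).tolist(),"tcp",P.round(4))
E
python3 - <<'E'
from go import *
delta(*flat([.50,-.02,.46],50))
P,R=target(20,60,.27); delta(P,R)
E
```

```text
lin [-0.0211, 0.9221, 0.1229] rot [-0.0003, 0.0, 0.1979] tcp [ 0.5  -0.02  0.46]
lin [0.0447, 1.4138, -0.0403] rot [-0.0642, 0.0636, 0.3393] tcp [0.5263 0.1767 0.3947]
```

>>> {"method": "play_rows", "body": {
  "linear": [
    [0,0.05,0.06],
    [0,0.12,0.12],
    [-0.02,0.92,0.12],
    [-0.02,0.92,0.12],
    [-0.02,0.92,0.12],
    [-0.02,0.92,0.12],
    [-0.02,0.92,0.12],
    [-0.02,0.92,0.12],
    [-0.02,0.92,0.12],
    [-0.02,0.92,0.12],
    [-0.02,0.92,0.12]
  ],
  "rotation": [
    [0,0,0],
    [0,0,0.04],
    [0,0,0.198],
    [0,0,0.198],
    [0,0,0.198],
    [0,0,0.198],
    [0,0,0.198],
    [0,0,0.198],
    [0,0,0.198],
    [0,0,0.198],
    [0,0,0.198]
  ],
  "jaw": [1,1,1,1,1,1,1,1,1,1,1]
}}

```text
time: 11.4
ee_pos: [0.5005, -0.0208, 0.4571]
tcp_rot: [-2.844, -1.328, 0.004]
wrist_force: [0.2, 0.1, -3.1]
opening: 0.0142
```

```bash
python3 - <<'E'
from go import *
P,R=target(10,90,.27); delta(P,R)
P,R=target(15,60,.27); delta(P,R)
E
```

```text
lin [0.0629, 0.4875, -0.0772] rot [-0.0772, 0.0383, 0.1425] tcp [0.5257 0.1742 0.4263]
lin [0.0615, 0.4819, -0.153] rot [-0.0772, 0.0383, 0.1425] tcp [0.5251 0.172  0.3959]
```

>>> {"method": "play_rows", "body": {
  "linear": [
    [0.063,0.487,0],
    [0.063,0.487,0],
    [0.063,0.487,0],
    [0.063,0.487,0],
    [0.063,0.487,-0.03],
    [0.063,0.485,-0.077],
    [0.062,0.482,-0.12],
    [0.062,0.482,-0.153],
    [0.062,0.482,-0.153],
    [0.062,0.482,-0.153]
  ],
  "rotation": [
    [-0.0772,0.0383,0.1425],
    [-0.0772,0.0383,0.1425],
    [-0.0772,0.0383,0.1425],
    [-0.0772,0.0383,0.1425],
    [-0.0772,0.0383,0.1425],
    [-0.0772,0.0383,0.1425],
    [-0.0772,0.0383,0.1425],
    [-0.0772,0.0383,0.1425],
    [-0.0772,0.0383,0.1425],
    [-0.0772,0.0383,0.1425]
  ],
  "jaw": [1,1,1,1,1,1,1,1,1,1]
}}

```text
time: 12.4
ee_pos: [0.5256, 0.1713, 0.3961]
tcp_rot: [2.335, 1.817, -0.318]
wrist_force: [0.6, 0.3, -2.4]
opening: 0.0146
```

```bash
python3 - <<'E'
from h import *; snap('7',cs=(60,250,200,410),ct=(110,290,90,300))
from go import *
P,R=target(15,12,.27); delta(P,R)
E
```

```text
lin [-0.008, -0.0268, -0.1195] rot [-0.0002, 0.0005, 0.0002] tcp [0.5223 0.1609 0.3493]
```

View pics/p7.png

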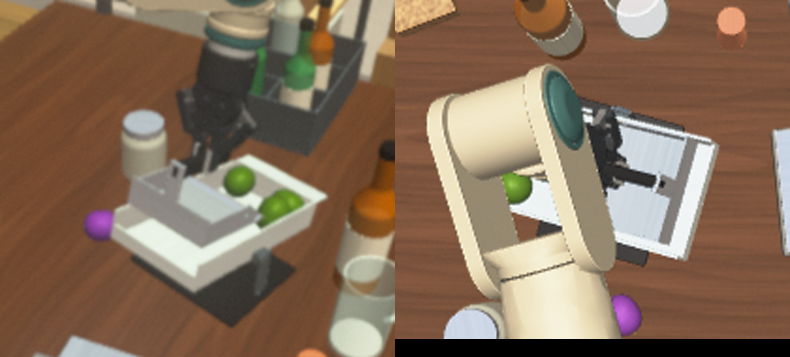

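```bash
cat > ov.py <<'E'
from go import *; from h import *
def overlay(tag):
    from cell import arm
    st=arm.get_state(); R=Ro.from_rotvec(st["tcp_rot"]).as_matrix(); xs,ys,zs=R[:,0],-R[:,1],-R[:,2]; g=st["ee_pos"]-OFF*zs
    H,e,y,n=frame(); out=[]
    for nm,c in (("scene",(130,230,225,345)),("top",(150,260,180,300))):
        d=load(nm+tag); im=d["img"][:,:,::-1].copy(); im=cv2.resize(im,None,fx=4,fy=4,interpolation=cv2.INTER_CUBIC)
        def dot(p,col):
            q=proj(d,p)*4+1.5; cv2.circle(im,tuple(int(x) for x in q.round()),3,col,-1)
        for a,b,z in [(.093,.071,0),(.093,-.071,0),(-.064,.071,.045),(-.064,-.071,.045),(-.062,0,.097),(.058,0,.097)]: dot(g+a*xs+b*ys+z*zs,(0,0,255))
        for a,b,z in [(-.152,.079,.024),(-.152,-.079,.024),(.15,.081,.048),(.15,-.081,.048),(-.152,.081,.048),(-.152,-.081,.048)]: dot(H+a*e+b*y+z*n,(255,0,255))
        out.append(im[c[0]*4:c[1]*4,c[2]*4:c[3]*4][:400])
    h=min(o.shape[0] for o in out); o=np.hstack([x[:h] for x in out]); f=800/o.shape[1]; cv2.imwrite(f"pics/ov{tag}.png",cv2.resize(o,None,fx=f,fy=f))
E
python3 -c "
from ov import *
overlay('7')"
```

```text
(no output)
```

View pics/ov7.png

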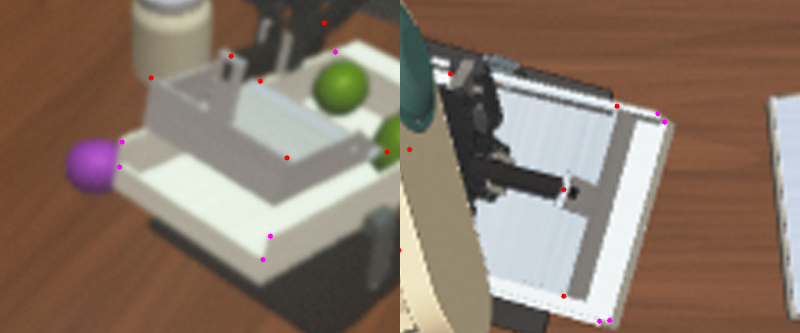

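```bash
python3 -c "
import cv2,numpy as np
a=np.load('pics/top7.npz')['img'][:,:,::-1]
cv2.imwrite('pics/z7.png',cv2.resize(a[165:265,190:290],None,fx=6,fy=6,interpolation=cv2.INTER_CUBIC))"
```

```text
(no output)
```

View pics/z7.png

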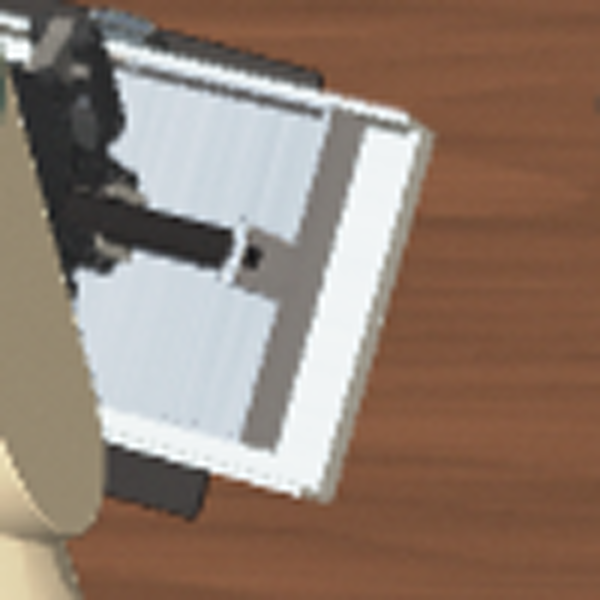

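>>> {"method": "play_rows", "body": {
  "linear": [
    [-0.002,-0.008,-0.04],
    [-0.005,-0.016,-0.08],
    [-0.008,-0.025,-0.11],
    [-0.008,-0.027,-0.12],
    [-0.008,-0.027,-0.12]
  ],
  "rotation": [
    [0,0,0],
    [0,0,0],
    [0,0,0],
    [0,0,0],
    [0,0,0]
  ],
  "jaw": [1,1,1,1,1]
}}

```text
time: 13.0
ee_pos: [0.5224, 0.1607, 0.3491]
tcp_rot: [2.335, 1.817, -0.315]
wrist_force: [0.5, -0.5, -2.5]
opening: 0.0142
```

```bash
python3 - <<'E'
from go import *
for s,n in ((20,8),(25,4),(25,3)):
    P,R=target(s,n,.27); delta(P,R)
E
```

```text
lin [0.0024, 0.01, -0.0122] rot [-0.0001, 0.0005, 0.0003] tcp [0.5233 0.1647 0.3442]
lin [0.0048, 0.0194, -0.0249] rot [-0.0001, 0.0005, 0.0003] tcp [0.5243 0.1685 0.3392]
lin [0.0046, 0.0188, -0.0273] rot [-0.0001, 0.0005, 0.0003] tcp [0.5242 0.1683 0.3382]
```

Descend gently until lip contact.

>>> {"method": "play_rows", "body": {
  "linear": [
    [0.001,0.005,-0.006],
    [0.002,0.01,-0.012],
    [0.004,0.015,-0.019],
    [0.005,0.019,-0.025],
    [0.005,0.019,-0.025]
  ],
  "rotation": [
    [0,0,0],
    [0,0,0],
    [0,0,0],
    [0,0,0],
    [0,0,0]
  ],
  "jaw": [1,1,1,1,1]
}}

```text
time: 13.5
ee_pos: [0.5244, 0.1687, 0.3392]
tcp_rot: [2.335, 1.818, -0.314]
wrist_force: [-0.2, 0.9, -0.5]
opening: 0.0145
```

>>> {"method": "play_rows", "body": {
  "linear": [
    [0.003,0.012,-0.003],
    [0.006,0.024,-0.006],
    [0.009,0.035,-0.009],
    [0.012,0.047,-0.012],
    [0.015,0.059,-0.015],
    [0.018,0.071,-0.018],
    [0.021,0.082,-0.021],
    [0.024,0.094,-0.024],
    [0.027,0.106,-0.027],
    [0.03,0.118,-0.03]
  ],
  "rotation": [
    [0,0,0],
    [0,0,0],
    [0,0,0],
    [0,0,0],
    [0,0,0],
    [0,0,0],
    [0,0,0],
    [0,0,0],
    [0,0,0],
    [0,0,0]
  ],
  "jaw": [1,1,1,1,1,1,1,1,1,1]
}}

```text
time: 14.5
ee_pos: [0.5366, 0.2161, 0.3273]
tcp_rot: [2.335, 1.817, -0.314]
wrist_force: [-0.3, -2.1, 2.3]
opening: 0.0146
```

```bash
python3 - <<'E'
from h import *; snap('8',cs=(110,230,240,370),ct=(110,290,90,300))
from ov import *; overlay('8')
P,R=target(75,4,.27); delta(P,R)
E
```

```text
lin [-0.001, -0.0024, 0.0007] rot [-0.0005, 0.0007, -0.0001] tcp [0.5361 0.2156 0.3273]
```

View pics/p8.png

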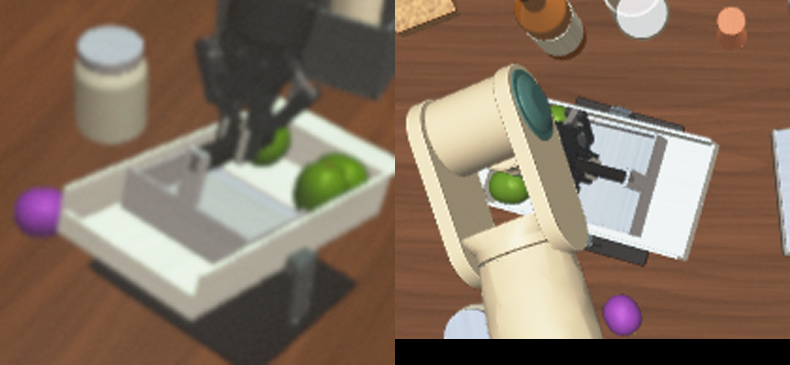

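>>> {"method": "play_rows", "body": {
  "linear": [
    [0.002,0.007,-0.002],
    [0.004,0.014,-0.004],
    [0.005,0.021,-0.005],
    [0.007,0.028,-0.007],
    [0.009,0.035,-0.009],
    [0.011,0.042,-0.011],
    [0.013,0.05,-0.013],
    [0.015,0.057,-0.015],
    [0.015,0.057,-0.015]
  ],
  "rotation": [
    [0,0,0],
    [0,0,0],
    [0,0,0],
    [0,0,0],
    [0,0,0],
    [0,0,0],
    [0,0,0],
    [0,0,0],
    [0,0,0]
  ],
  "jaw": [1,1,1,1,1,1,1,1,1]
}}

```text
time: 15.5
ee_pos: [0.5426, 0.2398, 0.3208]
tcp_rot: [2.334, 1.82, -0.312]
wrist_force: [0.2, 1.6, 0.7]
opening: 0.0144
```

```bash
python3 - <<'E'
from h import *; snap('9',cs=(110,230,240,370),ct=(110,290,90,300))
from ov import *
P,R=target(100,4,.27); delta(P,R)
E
```

```text
lin [-0.0013, -0.0012, 0.0013] rot [-0.0008, 0.0007, -0.0002] tcp [0.5421 0.2391 0.3213]
```

View pics/p9.png

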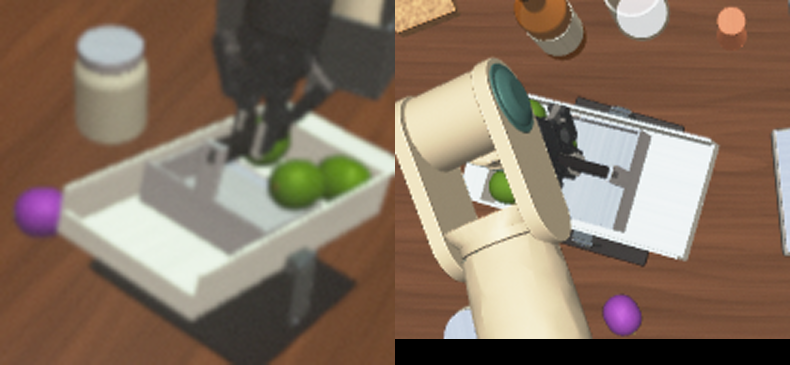

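>>> {"method": "play_rows", "body": {
  "linear": [
    [0.002,0.007,-0.002],
    [0.004,0.014,-0.004],
    [0.005,0.021,-0.005],
    [0.007,0.028,-0.007],
    [0.009,0.035,-0.009],
    [0.011,0.042,-0.011],
    [0.013,0.05,-0.013],
    [0.015,0.057,-0.015],
    [0.015,0.057,-0.015]
  ],
  "rotation": [
    [0,0,0],
    [0,0,0],
    [0,0,0],
    [0,0,0],
    [0,0,0],
    [0,0,0],
    [0,0,0],
    [0,0,0],
    [0,0,0]
  ],
  "jaw": [1,1,1,1,1,1,1,1,1]
}}

```text
time: 16.5
ee_pos: [0.5487, 0.2626, 0.3151]
tcp_rot: [2.335, 1.819, -0.312]
wrist_force: [1.0, -2.7, 4.3]
opening: 0.0146
```

```bash
python3 - <<'E'
from h import *; snap('10',cs=(110,230,240,370),ct=(110,290,90,300))
from ov import *
P,R=target(125,4,.27); delta(P,R)
E
```

```text
lin [-0.0017, 0.0005, 0.0008] rot [-0.0008, 0.0009, -0.0001] tcp [0.548  0.2627 0.3154]
```

View pics/p10.png

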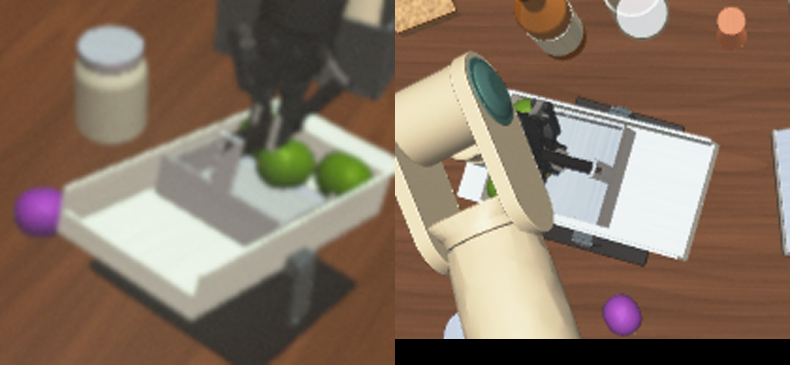

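>>> {"method": "play_rows", "body": {
  "linear": [
    [0.001,0.005,-0.001],
    [0.003,0.01,-0.003],
    [0.004,0.015,-0.004],
    [0.005,0.02,-0.005],
    [0.006,0.025,-0.006],
    [0.007,0.03,-0.008],
    [0.009,0.035,-0.009],
    [0.01,0.04,-0.01],
    [0.01,0.042,-0.011]
  ],
  "rotation": [
    [0,0,0],
    [0,0,0],
    [0,0,0],
    [0,0,0],
    [0,0,0],
    [0,0,0],
    [0,0,0],
    [0,0,0],
    [0,0,0]
  ],
  "jaw": [1,1,1,1,1,1,1,1,1]
}}

```text
time: 17.5
ee_pos: [0.5527, 0.2795, 0.3107]
tcp_rot: [2.335, 1.819, -0.311]
wrist_force: [0.2, -1.8, 5.0]
opening: 0.0145
```

```bash
python3 - <<'E'
from h import *; snap('11',cs=(110,230,240,370),ct=(110,290,90,300))
from ov import *; overlay('11')
P,R=target(143,4,.27); delta(P,R)
E
```

```text
lin [-0.001, 0.0004, 0.0012] rot [-0.001, 0.001, -0.0002] tcp [0.5523 0.2796 0.3111]
```

View pics/p11.png

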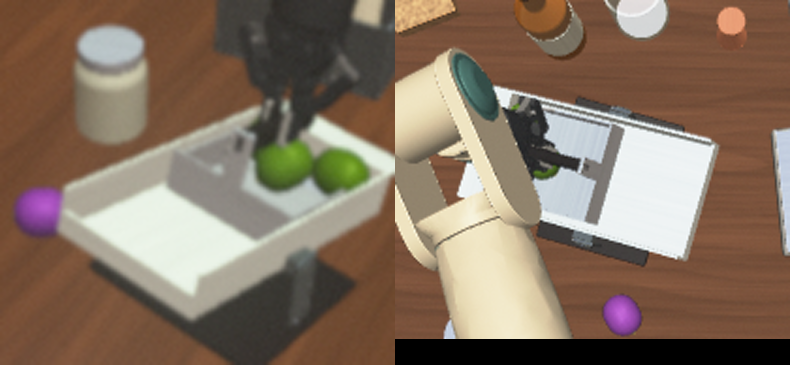

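```bash
python3 -c "
import cv2,numpy as np
a=np.load('pics/top11.npz')['img'][:,:,::-1];b=np.load('pics/scene11.npz')['img'][:,:,::-1]
cv2.imwrite('pics/z11.png',np.hstack([cv2.resize(b[130:200,290:360],None,fx=5.7,fy=5.7,interpolation=cv2.INTER_CUBIC),cv2.resize(a[150:220,120:190],None,fx=5.7,fy=5.7,interpolation=cv2.INTER_CUBIC)]))"
```

```text
(no output)
```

View pics/z11.png

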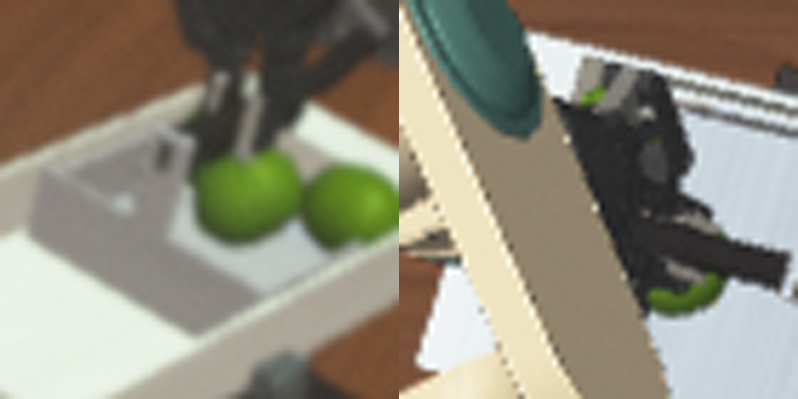

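>>> {"method": "play_rows", "body": {
  "linear": [
    [0.001,0.004,-0.001],
    [0.002,0.007,-0.002],
    [0.003,0.011,-0.003],
    [0.004,0.015,-0.004],
    [0.004,0.015,-0.004],
    [0.004,0.015,-0.004]
  ],
  "rotation": [
    [0,0,0],
    [0,0,0],
    [0,0,0],
    [0,0,0],
    [0,0,0],
    [0,0,0]
  ],
  "jaw": [1,1,1,1,1,1]
}}

```text
time: 18.2
ee_pos: [0.5543, 0.2857, 0.3089]
tcp_rot: [2.335, 1.82, -0.31]
wrist_force: [-0.3, -0.3, 3.5]
opening: 0.0145
```

```bash
python3 - <<'E'
from h import *; snap('12',cs=(130,200,290,360),ct=(150,220,110,180))
from ov import *
P,R=target(148,4,.27); delta(P,R)
E
```

```text
lin [-0.002, -0.0032, 0.0025] rot [-0.0011, 0.001, -0.0003] tcp [0.5535 0.2844 0.3099]
```

View pics/p12.png

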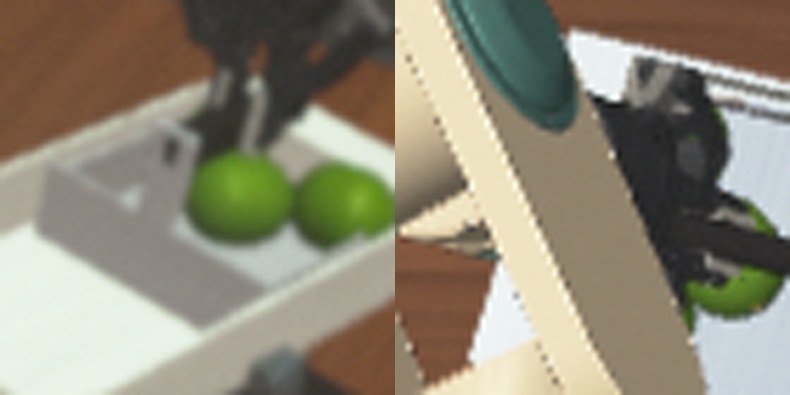

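>>> {"method": "play_rows", "body": {
  "linear": [
    [0.001,0.002,0],
    [0.001,0.004,0],
    [0.002,0.006,0],
    [0.002,0.008,0],
    [0.002,0.008,0]
  ],
  "rotation": [
    [0,0,0],
    [0,0,0],
    [0,0,0],
    [0,0,0],
    [0,0,0]
  ],
  "jaw": [1,1,1,1,1]
}}

```text
time: 18.8
ee_pos: [0.555, 0.2881, 0.3092]
tcp_rot: [2.335, 1.818, -0.314]
wrist_force: [-3.2, -5.5, 6.9]
opening: 0.0144
```

```bash
cat >> go.py <<'E'
def heel(p,hn_add=0,ds=0,pitch0=None):
    """rotate about heel (underside, .064 behind grip) to pitch p from the present pose, then shift hn_add mm up world z, ds mm along tray uh"""
    from cell import arm
    st=arm.get_state(); R=Ro.from_rotvec(st["tcp_rot"]).as_matrix(); xs,zs=R[:,0],-R[:,2]
    hp=st["ee_pos"]-OFF*zs-.064*xs
    _,xn,yn,zn=frame(th=p); P=hp+.064*xn+OFF*zn+np.array([0,0,hn_add/1e3])+frame(th=0)[1]*ds/1e3
    delta(P,np.stack([xn,-yn,-zn],1),st)
E
python3 - <<'E'
from h import *; snap('13',cs=(130,200,290,360),ct=(150,220,110,180))
from go import *
H,e,y,n=frame()
from cell import arm
st=arm.get_state();R=Ro.from_rotvec(st["tcp_rot"]).as_matrix();g=st["ee_pos"]+OFF*R[:,2]
for k in (.093,-.064):
    q=g+k*R[:,0]-H; print("pt",k,(q@e*1e3).round(1),(q@y*1e3).round(1),(q@n*1e3).round(1))
for p in (.2,.1,0,-.1): heel(p)
E
```

```text
pt 0.093 152.3 -1.1 4.4
pt -0.064 -4.6 -0.9 8.9
lin [-0.0087, -0.0375, 0.0205] rot [0.0214, -0.0048, 0.0002] tcp [0.5515 0.2731 0.3174]
lin [-0.0229, -0.0939, 0.0455] rot [0.0522, -0.0126, 0.0002] tcp [0.5458 0.2505 0.3274]
lin [-0.0377, -0.1525, 0.0645] rot [0.0831, -0.0204, 0.0003] tcp [0.5399 0.2271 0.335 ]
lin [-0.0529, -0.2127, 0.0774] rot [0.114, -0.0282, 0.0003] tcp [0.5339 0.203  0.3402]
```

View pics/p13.png

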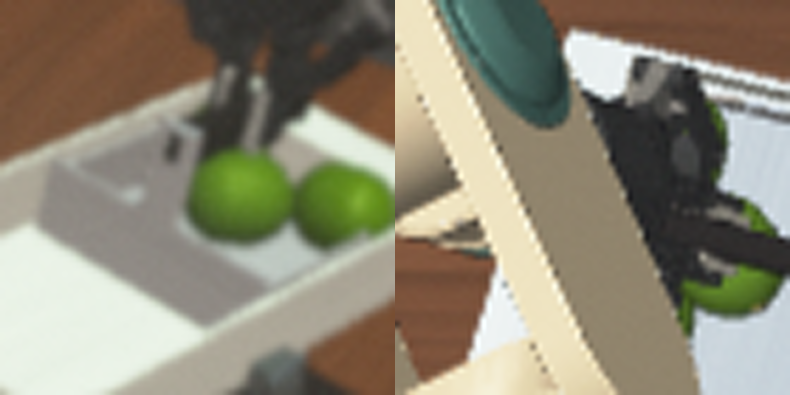

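>>> {"method": "play_rows", "body": {
  "linear": [
    [-0.003,-0.012,0.008],
    [-0.006,-0.026,0.016],
    [-0.01,-0.042,0.025],
    [-0.014,-0.06,0.033],
    [-0.019,-0.079,0.042],
    [-0.024,-0.098,0.05],
    [-0.029,-0.117,0.058],
    [-0.034,-0.137,0.064],
    [-0.039,-0.156,0.07],
    [-0.039,-0.156,0.07]
  ],
  "rotation": [
    [0.006,-0.001,0],
    [0.014,-0.003,0],
    [0.0214,-0.0048,0],
    [0.0315,-0.0075,0],
    [0.042,-0.01,0],
    [0.0522,-0.0126,0],
    [0.0625,-0.015,0],
    [0.073,-0.018,0],
    [0.083,-0.02,0],
    [0.083,-0.02,0]
  ],
  "jaw": [1,1,1,1,1,1,1,1,1,1]
}}

```text
time: 19.9
ee_pos: [0.5393, 0.2245, 0.3379]
tcp_rot: [-2.479, -1.928, -0.001]
wrist_force: [0.7, -0.8, -4.5]
opening: 0.0142
```

```bash
python3 - <<'E'
from h import *; snap('14',cs=(100,220,250,370),ct=(130,250,100,220))
from go import *
H,e,y,n=frame()
from cell import arm
st=arm.get_state();R=Ro.from_rotvec(st["tcp_rot"]).as_matrix();g=st["ee_pos"]+OFF*R[:,2]
for k in (.093,-.064):
    q=g+k*R[:,0]-H; print("pt",k,(q@e*1e3).round(1),(q@y*1e3).round(1),(q@n*1e3).round(1))
heel(-.1)
E
```

```text
pt 0.093 145.6 -0.5 47.9
pt -0.064 -7.0 -0.4 10.7
lin [-0.0162, -0.0603, 0.013] rot [0.031, -0.0082, 0.0003] tcp [0.5329 0.2013 0.3425]
```

View pics/p14.png

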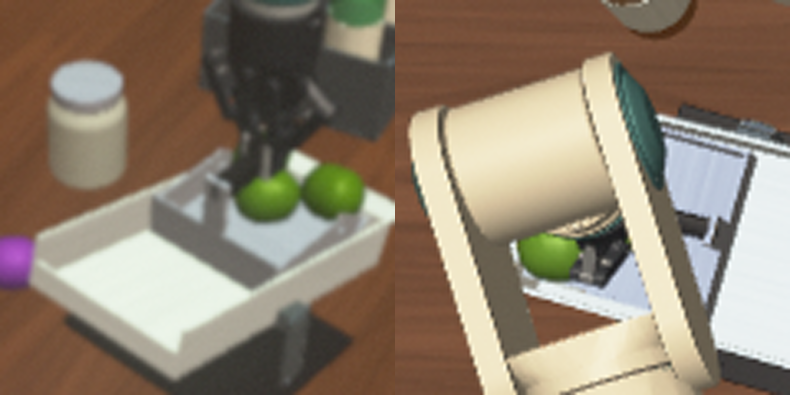

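>>> {"method": "play_rows", "body": {
  "linear": [
    [-0.004,-0.015,0.006],
    [-0.008,-0.03,0.01],
    [-0.012,-0.045,0.015],
    [-0.016,-0.06,0.018],
    [-0.016,-0.06,0.018],
    [-0.016,-0.06,0.018]
  ],
  "rotation": [
    [0.008,-0.002,0],
    [0.016,-0.004,0],
    [0.024,-0.006,0],
    [0.031,-0.008,0],
    [0.031,-0.008,0],
    [0.031,-0.008,0]
  ],
  "jaw": [1,1,1,1,1,1]
}}

```text
time: 20.6
ee_pos: [0.533, 0.2012, 0.3446]
tcp_rot: [-2.429, -1.89, -0.121]
wrist_force: [-0.1, -0.6, -5.5]
opening: 0.0144
```

```bash
python3 - <<'E'
from h import *; snap('15',cs=(100,220,250,370),ct=(130,250,100,220))
from go import *
H,e,y,n=frame()
from cell import arm
st=arm.get_state();R=Ro.from_rotvec(st["tcp_rot"]).as_matrix();g=st["ee_pos"]+OFF*R[:,2]
for k in (.093,-.064):
    q=g+k*R[:,0]-H; print("pt",k,(q@e*1e3).round(1),(q@y*1e3).round(1),(q@n*1e3).round(1))
for tag in ("15",):
    for nm in ("top","scene"):
        d=load(nm+tag);X=cloud(d);hsv=cv2.cvtColor(d["img"],cv2.COLOR_RGB2HSV)
        L=(X-g)@np.stack([R[:,0],-R[:,1],-R[:,2]]).T*1000
        gm=((hsv[...,0]>28)&(hsv[...,0]<52)&(hsv[...,1]>120)&(hsv[...,2]>40)&(abs(L[...,0])<150)&(abs(L[...,1])<100)&(L[...,2]>-40)&(L[...,2]<80)).astype(np.uint8)
        k,l,s,c=cv2.connectedComponentsWithStats(gm)
        for i in range(1,k):
            if s[i,4]>15: 
                q=L[l==i]; print(nm,c[i].round(1),s[i,4],"scoop-frame x (grip) min/max",q.min(0).round(0),q.max(0).round(0))
E
```

```text
pt 0.093 140.8 -0.2 64.9
pt -0.064 -7.3 -0.1 12.6
top [153.7 209.9] 78 scoop-frame x (grip) min/max [31. 37. 34.] [57. 64. 58.]
scene [341.5 158. ] 454 scoop-frame x (grip) min/max [-23. -69.  24.] [80.  1. 59.]
```

View pics/p15.png

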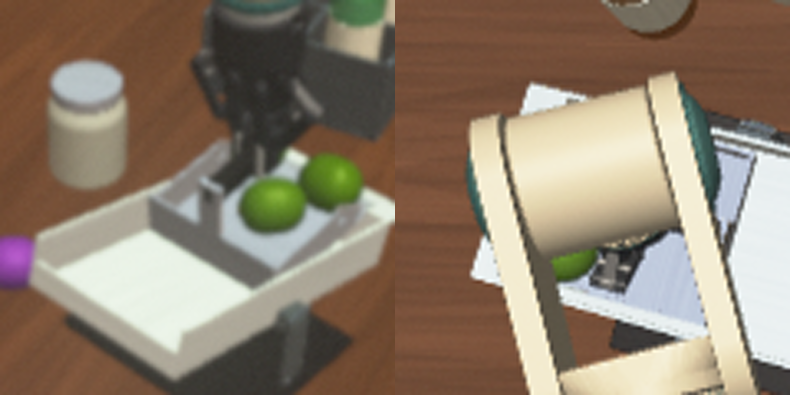

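>>> {"method": "play_rows", "body": {
  "linear": [
    [0,0,0.015],
    [0,0,0.04],
    [0,0,0.07],
    [0,0,0.105],
    [0,0,0.14],
    [0,0,0.175],
    [0,0,0.21],
    [0,0,0.245],
    [0,0,0.275],
    [0,0,0.295],
    [0,0,0.305],
    [0,0,0.305]
  ],
  "rotation": [
    [0,0,0],
    [0,0,0],
    [0,0,0],
    [0,0,0],
    [0,0,0],
    [0,0,0],
    [0,0,0],
    [0,0,0],
    [0,0,0],
    [0,0,0],
    [0,0,0],
    [0,0,0]
  ],
  "jaw": [1,1,1,1,1,1,1,1,1,1,1,1]
}}

```text
time: 21.9
ee_pos: [0.533, 0.2015, 0.4668]
tcp_rot: [-2.428, -1.89, -0.121]
wrist_force: [0.2, 0.3, -4.9]
opening: 0.0145
```

```bash
python3 - <<'E'
from h import *; snap('16',cs=(60,220,230,390),ct=(110,270,90,250))
from go import *
print("yaw96.6 at pan centre, hover")
_,xs,_,_=frame(yaw=96.6,th=0)
B=np.array([.522,-.176,0]); P=B-.0137*xs
print(P)
delta(*flat([P[0],P[1],.42],96.6,-.1))
delta(*flat([.53,.0,.46],86,-.1))
E
```

```text
yaw96.6 at pan centre, hover
[ 0.52357464 -0.18960921  0.        ]
lin [-0.0237, -0.9779, -0.1141] rot [0.0003, -0.0007, 0.1156] tcp [ 0.5236 -0.1896  0.42  ]
lin [-0.0076, -0.5039, -0.0141] rot [0.0002, -0.0007, 0.0567] tcp [0.53 0.   0.46]
```

View pics/p16.png

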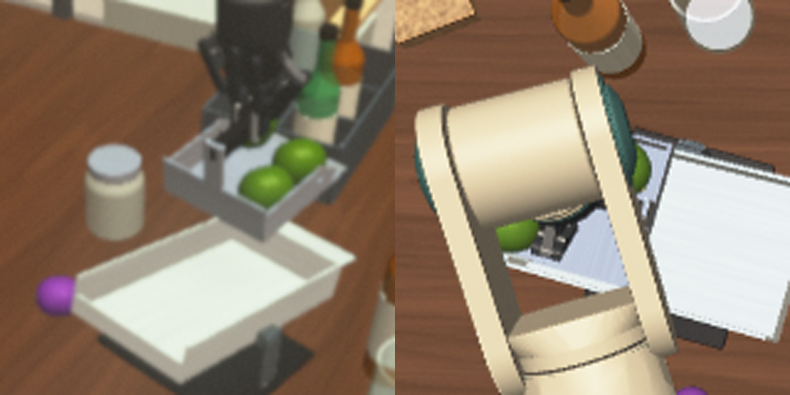

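```bash
python3 -c "
f=lambda t:3*t*t-2*t**3
print([[round(-.024*f(i/20),3),round(-.978*f(i/20),3),0] for i in range(1,21)])
print([[0,0,round(.1156*f(i/20),3)] for i in range(1,21)])"
```

```text
[[-0.0, -0.007, 0], [-0.001, -0.027, 0], [-0.001, -0.059, 0], [-0.002, -0.102, 0], [-0.004, -0.153, 0], [-0.005, -0.211, 0], [-0.007, -0.276, 0], [-0.008, -0.344, 0], [-0.01, -0.416, 0], [-0.012, -0.489, 0], [-0.014, -0.562, 0], [-0.016, -0.634, 0], [-0.017, -0.702, 0], [-0.019, -0.767, 0], [-0.02, -0.825, 0], [-0.022, -0.876, 0], [-0.023, -0.919, 0], [-0.023, -0.951, 0], [-0.024, -0.971, 0], [-0.024, -0.978, 0]]
[[0, 0, 0.001], [0, 0, 0.003], [0, 0, 0.007], [0, 0, 0.012], [0, 0, 0.018], [0, 0, 0.025], [0, 0, 0.033], [0, 0, 0.041], [0, 0, 0.049], [0, 0, 0.058], [0, 0, 0.066], [0, 0, 0.075], [0, 0, 0.083], [0, 0, 0.091], [0, 0, 0.098], [0, 0, 0.104], [0, 0, 0.109], [0, 0, 0.112], [0, 0, 0.115], [0, 0, 0.116]]
```

>>> {"method": "play_rows", "body": {
  "linear": [
    [0,-0.007,0],
    [-0.001,-0.027,0],
    [-0.001,-0.059,0],
    [-0.002,-0.102,0],
    [-0.004,-0.153,0],
    [-0.005,-0.211,0],
    [-0.007,-0.276,0],
    [-0.008,-0.344,0],
    [-0.01,-0.416,0],
    [-0.012,-0.489,0],
    [-0.014,-0.562,0],
    [-0.016,-0.634,0],
    [-0.017,-0.702,0],
    [-0.019,-0.767,0],
    [-0.02,-0.825,0],
    [-0.022,-0.876,0],
    [-0.023,-0.919,0],
    [-0.023,-0.951,0],
    [-0.024,-0.971,0],
    [-0.024,-0.978,0]
  ],
  "rotation": [
    [0,0,0.001],
    [0,0,0.003],
    [0,0,0.007],
    [0,0,0.012],
    [0,0,0.018],
    [0,0,0.025],
    [0,0,0.033],
    [0,0,0.041],
    [0,0,0.049],
    [0,0,0.058],
    [0,0,0.066],
    [0,0,0.075],
    [0,0,0.083],
    [0,0,0.091],
    [0,0,0.098],
    [0,0,0.104],
    [0,0,0.109],
    [0,0,0.112],
    [0,0,0.115],
    [0,0,0.116]
  ],
  "jaw": [1,1,1,1,1,1,1,1,1,1,1,1,1,1,1,1,1,1,1,1]
}}

```text
time: 24.0
ee_pos: [0.5232, -0.1906, 0.4655]
tcp_rot: [-2.038, -2.289, -0.098]
wrist_force: [-0.4, 0.5, -5.0]
opening: 0.0146
```

```bash
python3 - <<'E'
from h import *; snap('17',cs=(150,350,170,370),ct=(100,300,240,440))
from go import *
_,xs,_,_=frame(yaw=96.6,th=0)
B=np.array([.522,-.176,0]); P=B-.0137*xs
for z in (.36,.31,.2453+.044+.003): delta(*flat([P[0],P[1],z],96.6,0))
E
```

```text
lin [0.0006, 0.0005, -0.264] rot [-0.0313, -0.0043, -0.0003] tcp [ 0.5236 -0.1896  0.36  ]
lin [0.0006, 0.0005, -0.389] rot [-0.0313, -0.0043, -0.0003] tcp [ 0.5236 -0.1896  0.31  ]
lin [0.0006, 0.0005, -0.4332] rot [-0.0313, -0.0043, -0.0003] tcp [ 0.5236 -0.1896  0.2923]
```

View pics/p17.png

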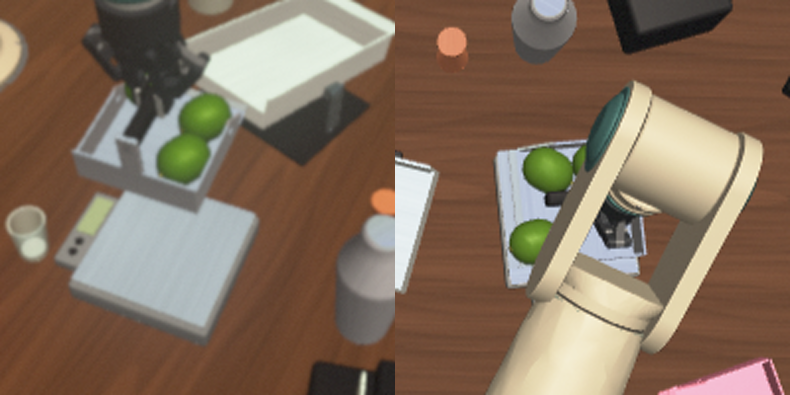

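>>> {"method": "play_rows", "body": {
  "linear": [
    [0.001,0.001,-0.01],
    [0.001,0.001,-0.03],
    [0.001,0.001,-0.06],
    [0.001,0.001,-0.1],
    [0.001,0.001,-0.14],
    [0.001,0.001,-0.18],
    [0.001,0.001,-0.22],
    [0.001,0.001,-0.26],
    [0.001,0.001,-0.3],
    [0.001,0.001,-0.335],
    [0.001,0.001,-0.362],
    [0.001,0.001,-0.38],
    [0.001,0.001,-0.389],
    [0.001,0.001,-0.389]
  ],
  "rotation": [
    [0,0,0],
    [-0.002,0,0],
    [-0.004,0,0],
    [-0.007,-0.001,0],
    [-0.01,-0.001,0],
    [-0.013,-0.002,0],
    [-0.016,-0.002,0],
    [-0.019,-0.002,0],
    [-0.022,-0.003,0],
    [-0.025,-0.003,0],
    [-0.027,-0.004,0],
    [-0.029,-0.004,0],
    [-0.031,-0.004,0],
    [-0.031,-0.004,0]
  ],
  "jaw": [1,1,1,1,1,1,1,1,1,1,1,1,1,1]
}}

```text
time: 25.5
ee_pos: [0.5237, -0.1893, 0.3097]
tcp_rot: [-2.088, -2.346, 0.0]
wrist_force: [0.9, -0.4, -5.0]
opening: 0.0144
```

```bash
python3 - <<'E'
from h import *; snap('18',cs=(180,330,180,330),ct=(130,270,260,400))
from go import *
_,xs,_,_=frame(yaw=96.6,th=0)
B=np.array([.522,-.176,0]); P=B-.0137*xs
for z in (.2453+.044+.003,.2453+.044): delta(*flat([P[0],P[1],z],96.6,0))
from sc import floorfit
from cell import arm; st=arm.get_state()
floorfit("18",st["ee_pos"],96.6,.2453)
# overlay
R=Ro.from_rotvec(st["tcp_rot"]).as_matrix();xs,ys,zs=R[:,0],-R[:,1],-R[:,2];g=st["ee_pos"]-OFF*zs
out=[]
for nm,c in (("scene",(190,330,190,330)),("top",(140,280,260,400))):
    d=load(nm+"18");im=cv2.resize(d["img"][:,:,::-1],None,fx=4,fy=4,interpolation=cv2.INTER_CUBIC)
    for a,b,z in [(.093,.071,0),(.093,-.071,0),(-.064,.071,.045),(-.064,-.071,.045)]:
        q=proj(d,g+a*xs+b*ys+z*zs)*4+1.5; cv2.circle(im,tuple(int(x) for x in q.round()),3,(0,0,255),-1)
    out.append(cv2.resize(im[c[0]*4:c[1]*4,c[2]*4:c[3]*4],(395,395)))
cv2.imwrite("pics/ov18.png",np.hstack(out))
E
```

```text
lin [-0.0007, -0.0005, -0.0458] rot [-0.0002, 0.0, -0.0003] tcp [ 0.5236 -0.1896  0.2923]
lin [-0.0007, -0.0005, -0.0533] rot [-0.0002, 0.0, -0.0003] tcp [ 0.5236 -0.1896  0.2893]
scene 831 634 pitch slope,roll slope,z0 [-0.0628 -0.0395  0.0035] s range -0.07887978024095346 0.08107114096499254
```

View pics/ov18.png

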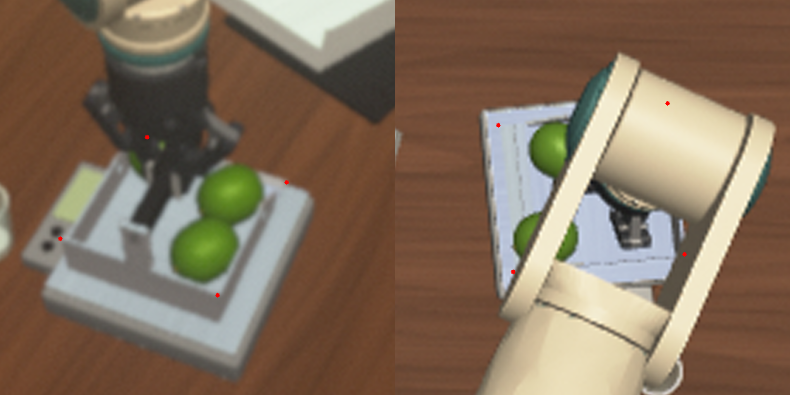

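>>> {"method": "play_rows", "body": {
  "linear": [
    [0,0,-0.012],
    [0,0,-0.024],
    [0,0,-0.035],
    [0,0,-0.043],
    [0,0,-0.049],
    [0,0,-0.052],
    [0,0,-0.052]
  ],
  "rotation": [
    [0,0,0],
    [0,0,0],
    [0,0,0],
    [0,0,0],
    [0,0,0],
    [0,0,0],
    [0,0,0]
  ],
  "jaw": [1,1,1,1,1,1,1]
}}

```text
time: 26.3
ee_pos: [0.5239, -0.1894, 0.2898]
tcp_rot: [-2.088, -2.346, -0.001]
wrist_force: [0.5, -0.8, -5.3]
opening: 0.0149
```

Not yet in contact (force unchanged); go 0.5 mm per row lower.

>>> {"method": "play_rows", "body": {
  "linear": [
    [0,0,-0.001],
    [0,0,-0.002],
    [0,0,-0.003],
    [0,0,-0.003]
  ],
  "rotation": [
    [0,0,0],
    [0,0,0],
    [0,0,0],
    [0,0,0]
  ],
  "jaw": [1,1,1,1]
}}

```text
time: 26.7
ee_pos: [0.5239, -0.1896, 0.2893]
tcp_rot: [2.089, 2.346, 0.001]
wrist_force: [-1.7, 0.1, -0.2]
opening: 0.0145
```

>>> {"method": "play_rows", "body": {
  "linear": [
    [0,0,-0.001],
    [0,0,-0.001],
    [0,0,-0.001],
    [0,0,-0.001],
    [0,0,-0.001],
    [0,0,-0.001],
    [0,0,-0.001]
  ],
  "rotation": [
    [0,0,0],
    [0,0,0],
    [0,0,0],
    [0,0,0],
    [0,0,0],
    [0,0,0],
    [0,0,0]
  ],
  "jaw": [1,0.8,0.75,0.7,0.6,0.5,0.4],
  "grip_force": 20
}}

```text
time: 27.4
ee_pos: [0.5239, -0.1896, 0.289]
tcp_rot: [2.088, 2.346, 0.001]
wrist_force: [-1.0, -0.7, 0.1]
opening: 0.051
```

```bash
python3 - <<'E'
from h import *; snap('19',cs=(180,330,180,330),ct=(130,270,260,400))
E
```

```text
(no output)
```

View pics/p19.png

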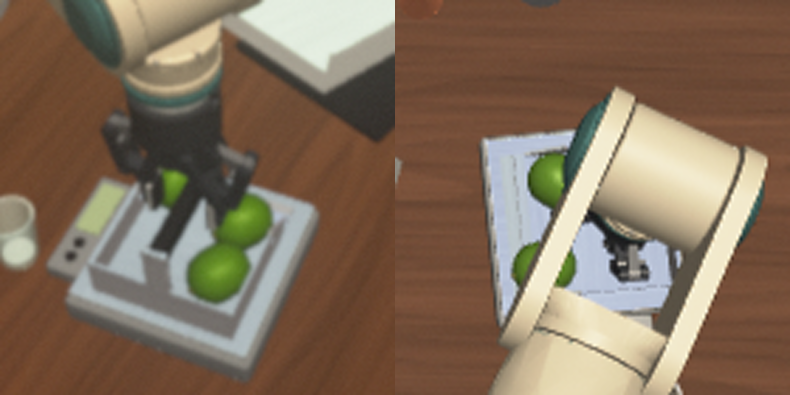

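>>> {"method": "play_rows", "body": {
  "linear": [
    [0,0,0.02],
    [0,0,0.05],
    [0,0,0.1],
    [0,0,0.17],
    [0,0,0.25],
    [0,0,0.33],
    [0,0,0.4],
    [-0.1,0.0,0.45],
    [-0.25,-0.2,0.45],
    [-0.35,-0.5,0.45],
    [-0.35,-0.7,0.45],
    [-0.35,-0.7,0.45],
    [-0.35,-0.7,0.45],
    [-0.35,-0.7,0.45]
  ],
  "rotation": [
    [0,0,0],
    [0,0,0],
    [0,0,0],
    [0,0,0],
    [0,0,0],
    [0,0,0],
    [0,0,0],
    [0,0,0],
    [0,0,0],
    [0,0,0],
    [0,0,0],
    [0,0,0],
    [0,0,0],
    [0,0,0]
  ],
  "jaw": [0.4,0.4,0.4,0.4,0.4,0.4,0.4,0.4,0.4,0.4,0.4,0.4,0.4,0.4]
}}

```text
time: 28.9
ee_pos: [0.3829, -0.4706, 0.4706]
tcp_rot: [2.087, 2.345, 0.0]
wrist_force: [0.4, 0.5, 0.1]
opening: 0.0512
```

```bash
python3 - <<'E'
from h import *; snap('20',cs=(0,420,0,560),ct=(0,420,0,560))
for nm,c in (("top",(140,280,270,410)),("scene",(190,340,180,330))):
    d=load(nm+"20"); cv2.imwrite(f"pics/e20{nm}.png",cv2.resize(d["img"][c[0]:c[1],c[2]:c[3],::-1],None,fx=4,fy=4,interpolation=cv2.INTER_CUBIC))
E
```

```text
(no output)
```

View pics/p20.png

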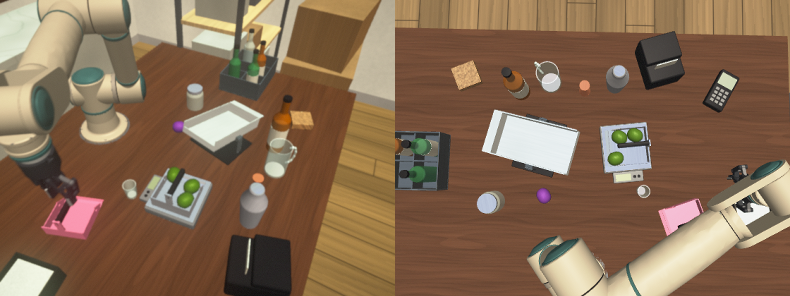

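View pics/e20top.png

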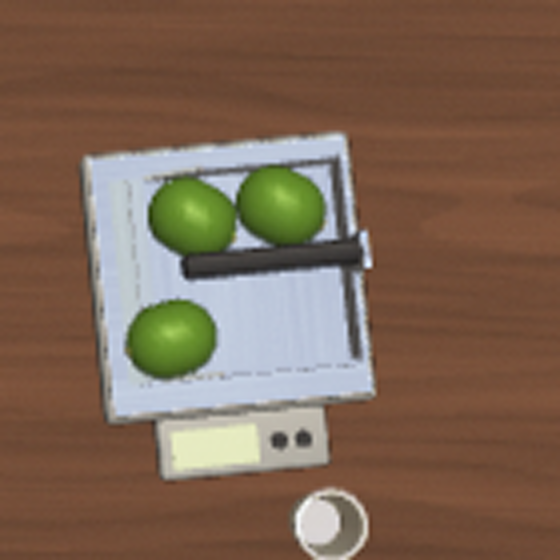

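View pics/e20scene.png

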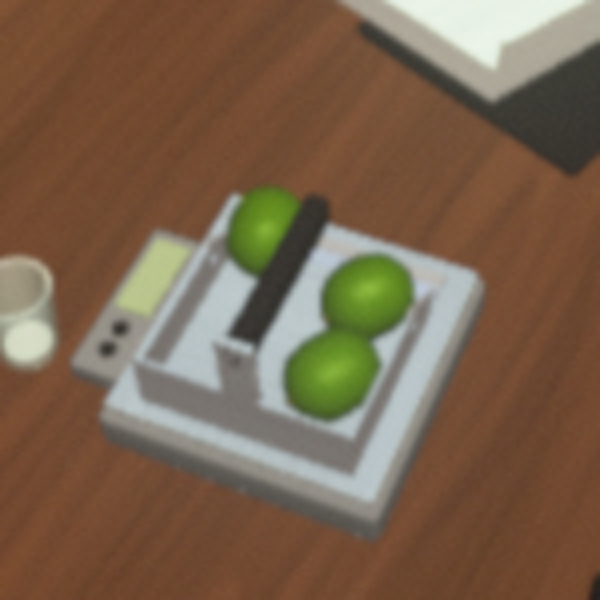

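```bash
python3 - <<'E'
from h import *
def q(d,zx,zy,o,h,s=4): return ray(d,o[0]+(zx+.5)/s-.5,o[1]+(zy+.5)/s-.5,h)
t=load("top20");s=load("scene20")
f1,b1=q(t,183,267,(270,140),.141),q(t,360,250,(270,140),.141)
f2,b2=q(s,317,205,(180,190),.141),q(s,243,335,(180,190),.141)
for f,b in ((f1,b1),(f2,b2)):
    u=(f-b)/np.linalg.norm(f-b); print(f.round(4),b.round(4),np.linalg.norm(f-b).round(4),"yaw",np.degrees(np.arctan2(u[1],u[0])).round(1),"bowl centre est from front",(f-.043*u).round(4),"from back",(b+.077*u).round(4))
P=[q(t,*p,(270,140),.044) for p in [(85,158),(347,135),(376,397),(109,422)]]; print("pan top",np.mean(P,0))
P=[q(s,*p,(180,190),.044) for p in [(235,197),(484,280),(380,505),(105,405)]]; print("pan scene",np.mean(P,0))
# back wall foot corners scene
print("back foot",q(s,355,472,(180,190),.044),q(s,140,398,(180,190),.044))
# handle/rims height levelness from depth
for nm in ("top","scene"):
    d=load(nm+"20");X=cloud(d);h=cv2.cvtColor(d["img"],cv2.COLOR_RGB2HSV)
    L=X-np.array([.522,-.176,.044]); m=(h[...,1]<75)&(h[...,2]>120)&(abs(L[...,0])<.06)&(abs(L[...,1])<.06)&(abs(L[...,2])<.015)
    A=np.c_[L[m][:,:2],np.ones(m.sum())];p,*_=np.linalg.lstsq(A,L[m][:,2],rcond=None);print(nm,"floor plane",m.sum(),p.round(4))
    m0=(h[...,2]<70)&(abs(L[...,0])<.03)&(abs(L[...,1])<.1)&(L[...,2]>.07)
    if m0.sum()>20:
        A=np.c_[L[m0][:,1],np.ones(m0.sum())];p,*_=np.linalg.lstsq(A,L[m0][:,2],rcond=None);print(nm,"handle",m0.sum(),p.round(4))
E
```

```text
[ 0.5166 -0.135   0.141 ] [ 0.5298 -0.2484  0.141 ] 0.1142 yaw 96.7 bowl centre est from front [ 0.5216 -0.1777  0.141 ] from back [ 0.5209 -0.1719  0.141 ]
[ 0.5221 -0.1422  0.141 ] [ 0.5336 -0.2425  0.141 ] 0.101 yaw 96.5 bowl centre est from front [ 0.527  -0.1849  0.141 ] from back [ 0.5248 -0.166   0.141 ]
pan top [ 0.51855964 -0.1759509   0.044     ]
pan scene [ 0.52561574 -0.1757002   0.044     ]
back foot [ 0.60227581 -0.2404659   0.044     ] [ 0.46073257 -0.25985115  0.044     ]
top floor plane 812 [ 0.0016 -0.0007  0.0037]
top handle 193 [0.0037 0.0972]
scene floor plane 564 [-0.002  -0.0011  0.003 ]
scene handle 260 [-0.0059  0.0951]
```

>>> {"method": "play_rows", "body": {
  "linear": [
    [0,0,0],
    [0,0,0],
    [0,0,0],
    [0,0,0],
    [0,0,0],
    [0,0,0],
    [0,0,0],
    [0,0,0],
    [0,0,0],
    [0,0,0]
  ],
  "rotation": [
    [0,0,0],
    [0,0,0],
    [0,0,0],
    [0,0,0],
    [0,0,0],
    [0,0,0],
    [0,0,0],
    [0,0,0],
    [0,0,0],
    [0,0,0]
  ],
  "jaw": [0.4,0.4,0.4,0.4,0.4,0.4,0.4,0.4,0.4,0.4]
}}

```text
time: 30.0
ee_pos: [0.3816, -0.4738, 0.4675]
tcp_rot: [-2.095, -2.339, 0.0]
wrist_force: [-0.2, -0.3, -0.2]
opening: 0.0514
```

```bash
python3 - <<'E'
from h import *; snap('21',cs=(0,420,0,560),ct=(0,420,0,560))
a,b,c=[load("top"+k)["img"].astype(int) for k in ("0","20","21")]
for nm,(u,v,r) in dict(bottle=(172,115,28),mug=(217,108,26),shaker=(317,110,22),shot=(352,271,12),jar=(135,287,22),jigger=(269,122,12),purple=(211,277,14),scoop=(335,208,45)).items():
    s=np.s_[v-r:v+r,u-r:u+r]; print(nm,"0-21",(abs(a[s]-c[s]).max(-1)>40).sum(),"20-21",(abs(b[s]-c[s]).max(-1)>40).sum())
from tr import *
H,e,y,n=frame();d=load("top21");X=cloud(d);L=(X-H)@np.stack([e,y,n]).T*1000
m=(abs(L[...,0])<140)&(abs(L[...,1])<70)&(abs(L[...,2]-4)<15);A=np.c_[L[m][:,:2],np.ones(m.sum())];print("tray floor",np.linalg.lstsq(A,L[m][:,2],rcond=None)[0].round(4))
E
```

```text
bottle 0-21 0 20-21 0
mug 0-21 0 20-21 0
shaker 0-21 0 20-21 0
shot 0-21 0 20-21 0
jar 0-21 0 20-21 0
jigger 0-21 0 20-21 0
purple 0-21 0 20-21 0
scoop 0-21 1926 20-21 1
tray floor [-1.6000e-03  1.4000e-03  4.3875e+00]
```

Everything is still, the bystanders are unmoved, and the tray is still at its stop, so I'm handing the job in.

```bash
python3 -c "
from cell import workorder
print(workorder.job_done())"
```

```text
the job is handed in; nothing more can be done
None
```

I pressed the tray's ledge down to its stop, and all three limes rolled to the low end. I scooped them up there, lifted them clear and stood the loaded scoop on the scale's pan. The job was handed in at about 30 s of the 72 s allowed.

**Tray:** the press met the stop at about 11 N. A final check showed the tray floor still at the full 0.24 rad tip.

**Limes:** before scooping, two lay against the low wall and the third lay directly behind one of them. All three are in the scoop behind its ridge, and the last two pictures, taken about a second apart, show no movement. At the height the scoop was gripped, the fingertips should have stayed about 7 mm clear of even a lime standing on end. The camera views during scooping were partly blocked by the hand, so I relied on that geometry rather than a direct view.

**Scoop on the scale:** it is level to about 0.2°. In the two views its centre is within about 1 mm and 3 mm of the pan's centre. The views disagree by about 6 mm along x on where the pan itself is, so I aimed between the two.

**Other bar things:** the bottle, mug, shaker, shot glass, jar and jigger show no pixel change from the start image. No wrist force reading between moves exceeded about 11 N.

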